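# Drive a register pin with the spring striker

### The arm

A 7-joint arm with a two-finger parallel gripper is mounted at the origin on a cart in front of the work surface, level with it; the furniture and walls round the work are solid. World frame = base frame: x ahead of the robot, y to its left, z up, the work surface at z = 0. Lengths are in m, angles in rad, forces in N, time in s.
With the tool pointing down it reaches from about 0.4 to 0.875 m from the base axis. Payload 4.4 kg.
Tool frame: the origin (TCP) lies between the finger pads; the fingertips stand 11 mm ahead of it and the grasp point (between the pads) lies 8 mm behind it; z points along the fingers, x is the direction in which the jaws open and shut, and the axes are right-handed (so a half turn about z gives the same grasp; the last joint's range is limited). The gripper opens to 85 mm and grips with 20 to 120 N. Pads are 22 mm wide; open, the fingers measure 114 mm over their backs; the gripper's body (76 mm by 85 mm) begins 54 mm behind the grasp point. The pads swing forward as they close: fully open they stand 13 mm farther back than shut.
Start: joints at [-1.407, 0.628, 0.038, 1.517, -0.027, 0.996, -0.02], TCP at [0.148, 0.633, 0.216] pointing down, gripper open.
Joint ranges: [-3.06, 3.06], [-0.37, 2.12], [-1.25, 1.32], [0.18, 2.47], [-1.1, 4.24], [0.23, 1.98], [-2.94, 2.94]. Speed limits (rad/s): [2.57, 2.57, 3.14, 3.14, 3.14, 3.14, 3.14].

### API

Orientations are given as a unit quaternion [w, x, y, z].
In Python, from station import bot gives the robot as it stands.
- The arm moves only by the tool carry_out, never from a script. Its argument "steps" is a list of rows, each an object of numbers: "dx", "dy", "dz": the shift along the tool's x, y, z in m; "ax", "ay", "az": the turn, a rotation vector about the tool's x, y, z in degrees; "claw": the closure, from 0 (fully open) to 1 (shut). In form: [{"dx": .., "dy": .., "dz": .., "ax": .., "ay": .., "az": .., "claw": ..}, ...]. A call has 1 to 12 rows; each row is the pose to reach, as a shift and turn from the pose commanded when the call began, along the tool's axes at that moment; what a row does not reach only later rows make up. A row lasts 1/8 s, in which the tool goes at most 62.5 mm and 10.7 degrees, less where a joint would pass 70% of its speed; a pose out of reach is approached as far as the arm can. A call with a gripper value outside its range is refused whole. The fingers move at their own pace and stop on an object; "force" is the grip in N (left out, the last holds). Time passes only in rows, so rows that repeat a pose let the fingers close. It gives the time, the measured TCP pose, the force and the opening at its end, in the units of the state.
- bot.state(): the state, without advancing time (a new reading comes with each control period).
- bot.snapshot(name): name is "scene" or "top" or "wrist"; returns the picture (400x640x3 uint8, blue, green, red); there is no depth.
- bot.get_calibration(name): a dict with "K" (3x3 intrinsics, pixels), "D" ([k1, k2, p1, p2, k3] as OpenCV has them; the pictures are not rectified), "extrinsics" (4x4, takes a point from world to camera coordinates); the wrist camera has in their place "T_tool_cam" (4x4, takes a point from camera to tool coordinates, whose origin is the TCP and whose axes are the tool frame's). Camera axes: x right, y down, z forward; pixel columns grow to the right and rows downward; lengths in m; the calibration is good to about 2 mm. A picture is of the moment at which its call begins: read the wrist's pose just before it. get_calibration takes no time and is no camera call.
- bot.sign_off(): hands the job in, once; it reports no verdict.
The state is a dict: "clock": time; "joint_pos": joint angles; "qd": joint speeds; "joint_efforts": joint torques, N m; "ee_pos": TCP position; "tool_rot": TCP orientation; "force": force on the tool from outside, world axes, zero at the start; "wrist_torque": the same for the moment, N m; "gripper_width": finger opening in m.
Only numpy, scipy, OpenCV 4.12 (cv2) and the standard library are available. Lean on these libraries where they do the work, as an engineer would, in place of code of your own. Each camera call takes 0.05 s, during which the arm holds its last target.

### The job

Drive the register pin flush with the bench striker: swing the sprung arm back by its black knob until the sear catches and holds it, let go of it, then press the trigger pad down so that the arm snaps back and the hammer knocks the pin flush into the bar. Each striker catches at a different point, so feel for it, and do not crush the rubber buffer behind the catch by more than 5 mm. Do not push the pin by hand, and leave the jars, the case and the squeegee where they are.

Things in the scene. Friction and masses are not known exactly. Their poses are not given: they have to be found in the camera images.
- base: Grey base plate of the striker, screwed to the table, 170 x 270 x 10 mm. Origin on the table 5 mm ahead of (own +x) and 25 mm to the +y side of the plate's centre; own x points away from the robot at yaw 0, y to the left, z up. The pivot post stands at own (60, 0) mm.
- pivot (a point): On the vertical pivot axis of the arm, 41 mm over the table. The arm is a steel bar 16 mm wide, its top 46 mm high; the pivot post is 62 mm high. The spring pulls the arm home: at the knob about 4 N at the start, 7 N at 0.6 rad, 10 N at 1.0, 12 N at 1.25. A tooth under the arm is clamped to it at an unknown angle, so the sear catches somewhere between 0.85 and 1.28 rad.
- knob (a point): Middle of the plain black upright knob at the arm's free end: 18 mm in diameter, 46 to 92 mm over the table (this point 74), 130 mm from the pivot axis; near it only the pivot post is higher than 55 mm. From 0.22 rad before the catch the tooth rides over the sear (1 to 3 N more at the knob, the trigger dips 9 mm); at the catch the sear snaps up behind it and the extra force is gone.
- striker (a joint): Angle of the arm in rad: 0 = home, hammer against the bar; grows as the arm is cocked, counter-clockwise seen from above. At 0 the knob lies, seen from the pivot, 0.5 rad clockwise of the base's own -x direction, so cocking moves it from left (own +y) to right. It starts at about 0.13, the hammer leaning on the pin. An arm let go before the sear has caught snaps home.
- buffer (a joint): How far the rubber-tipped spring buffer is pressed in, in m: 0 = free. It stops the tooth from about 5 mm of knob travel past the catch. It gives 1 mm for 3 N on it; felt at the knob, 0.9 N more for each mm of knob travel. Beyond 0.005 (8 N more at the knob than the arm spring's own pull) it is crushed. A caught arm, let go, comes back up to 0.12 rad and stays.
- trigger_pad (a point): Centre of the top of the round black trigger pad, 28 mm in diameter, 36 mm over the table, at the right end of the striker. It is pressed straight down.
- trigger (a joint): How far trigger pad and sear are pressed down, in m: 0 = up, 0.011 = end of travel. A spring of 2 to 3.5 N lifts it; with the arm caught about 4 N down are needed, and the arm lets go at 8 to 10 mm.
- pin (a joint): How far the register pin has been driven, in m: 0 = standing 12 mm proud of the bar, 0.012 = flush. It sits tight (36 N); only the blow from full cock drives it home.
- pin_head (a point): Centre of the free end of the steel register pin, 10 mm in diameter, lying level 41 mm over the table, pointing out of the aluminium bar (50 mm long, 52 mm high) at the left of the striker.
- jar_black: Black ink jar, 64 mm in diameter, 72 mm high, origin at the centre of its underside. Bystander.
- jar_white: White ink jar, 58 mm in diameter, 62 mm high, origin at the centre of its underside. Bystander.
- case: Flat steel pin case, 82 x 110 x 29 mm, origin at the centre of its underside. Bystander.
- wiper: Wooden squeegee lying flat, 73 x 190 x 24 mm, origin at the centre of its underside. Bystander.

How it is judged:
By the outcome, as a careful person would: the job done as asked, in the order asked, and still so for the second after the job is handed in, with the robot touching nothing.
It also fails if it takes over 72 s, if anything falls off the work surface, if the arm or the gripper's body presses on something with over 40 N, if the wrist force passes 120 N, or if a joint passes its speed limit or range.

## Working session

There is one attempt and no reset: what is moved stays moved. The work goes in short steps, Python scripts to look and compute and a tool call to move; the robot and the scene stay as the last step left them, time stands still between calls to the robot, and variables do not carry over. Pictures are saved under pics/ and viewed, and the job is handed in when it is done.

Besides the shell and the picture viewer there is one more tool, called after "Request:" as name([rows], argument=value, ...), one row to a line, values as JSON. carry_out: Moves the arm, as the interface text tells. Its arguments: {"type":"object","properties":{"steps":{"type":"array","items":{"type":"object","properties":{"dx":{"type":"number"},"dy":{"type":"number"},"dz":{"type":"number"},"ax":{"type":"number"},"ay":{"type":"number"},"az":{"type":"number"},"claw":{"type":"number"}}}},"force":{"type":"number"}},"required":["steps"]}

```bash
ls; mkdir -p pics
python3 - <<'E'
from station import bot
import cv2
s=bot.state()
for k,v in s.items(): print(k,v)
for n in ["scene","top","wrist"]:
    cv2.imwrite(f"pics/{n}0.png",bot.snapshot(n)); print(n,bot.get_calibration(n))
E
```

```text
pics
clock 0.0
joint_pos [-1.40675766  0.62933924  0.03842248  1.5183814  -0.02697275  0.99628103
 -0.01999955]
qd [0.0018097  0.00101269 0.00046658 0.00125187 0.00043868 0.00141164
 0.00076712]
joint_efforts [-5.01389786e-04 -5.63403547e+01  1.22601572e+00 -1.93440610e+01
  1.09608166e-02  1.06366063e-02 -8.04830592e-06]
ee_pos [0.14790336 0.63227675 0.21528894]
tool_rot [ 6.01742887e-04  7.83514330e-01  6.21372996e-01 -7.29618327e-04]
force [-0.19158118 -0.33629063  0.47749877]
wrist_torque [-0.0271875  -0.02329325 -0.00334063]
gripper_width 0.0853224331036795
scene {'K': array([[454.19234604,   0.        , 319.22103539],
       [  0.        , 454.19234604, 191.86543109],
       [  0.        ,   0.        ,   1.        ]]), 'D': array([-0.1308681,  0.       ,  0.       ,  0.       ,  0.       ]), 'extrinsics': array([[ 0.83141402, -0.55548072, -0.01385262, -0.39826332],
       [-0.34940032, -0.503254  , -0.79035108,  0.32927002],
       [ 0.4320534 ,  0.66194908, -0.61249757,  1.01196561],
       [ 0.        ,  0.        ,  0.        ,  1.        ]])}
top {'K': array([[492.46759352
[... 370 characters left out ...]
0303253, -0.97671968,  1.22646535],
       [ 0.        ,  0.        ,  0.        ,  1.        ]])}
wrist {'K': array([[313.54833436,   0.        , 318.0338487 ],
       [  0.        , 313.54833436, 199.15557534],
       [  0.        ,   0.        ,   1.        ]]), 'D': array([-0.04180546,  0.        ,  0.        ,  0.        ,  0.        ]), 'T_tool_cam': array([[ 9.99999864e-01,  1.59631910e-04, -4.97425541e-04,
         7.96127790e-04],
       [ 4.89438061e-06,  9.49266003e-01,  3.14474252e-01,
        -8.10036379e-02],
       [ 5.22389280e-04, -3.14474212e-01,  9.49265873e-01,
        -1.58886887e-01],
       [ 0.00000000e+00,  0.00000000e+00,  0.00000000e+00,
         1.00000000e+00]])}
```

View pics/scene0.png

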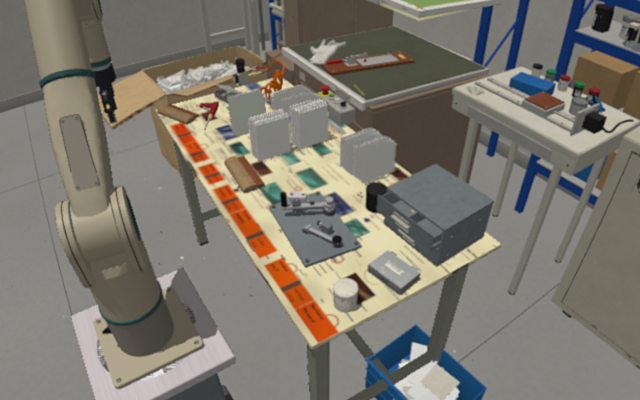

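View pics/top0.png

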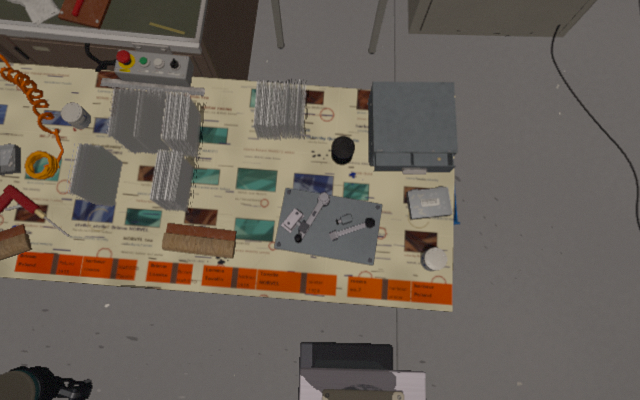

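View pics/wrist0.png

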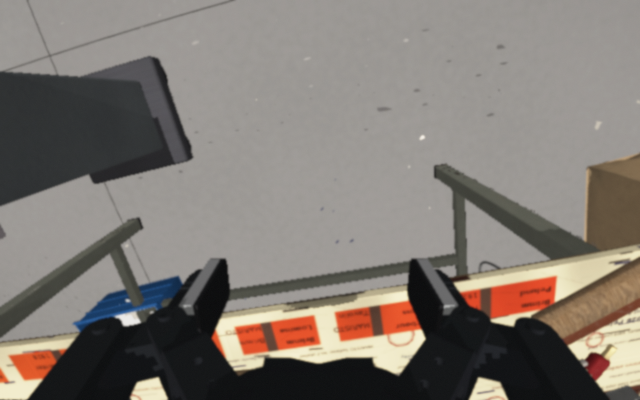

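The top view shows the striker plate around (330,225), with knob candidates at about (298,238) and (370,223). I'll zoom in.

Run:
```python
import cv2
a=cv2.imread("pics/top0.png")[175:275,260:400]; cv2.imwrite("pics/top0z.png",cv2.resize(a,None,fx=5.6,fy=5.6,interpolation=cv2.INTER_CUBIC))
a=cv2.imread("pics/scene0.png")[180:275,260:390]; cv2.imwrite("pics/scene0z.png",cv2.resize(a,None,fx=6,fy=6,interpolation=cv2.INTER_CUBIC))
```

```text
(no output)
```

View pics/top0z.png

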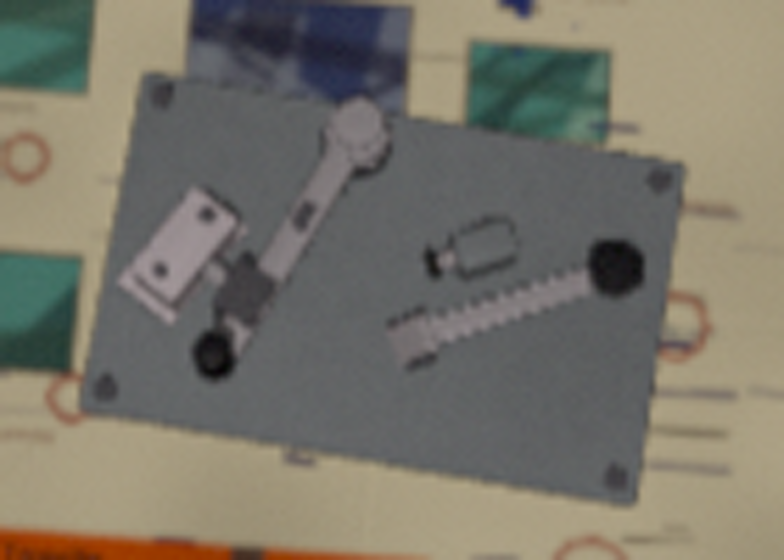

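View pics/scene0z.png

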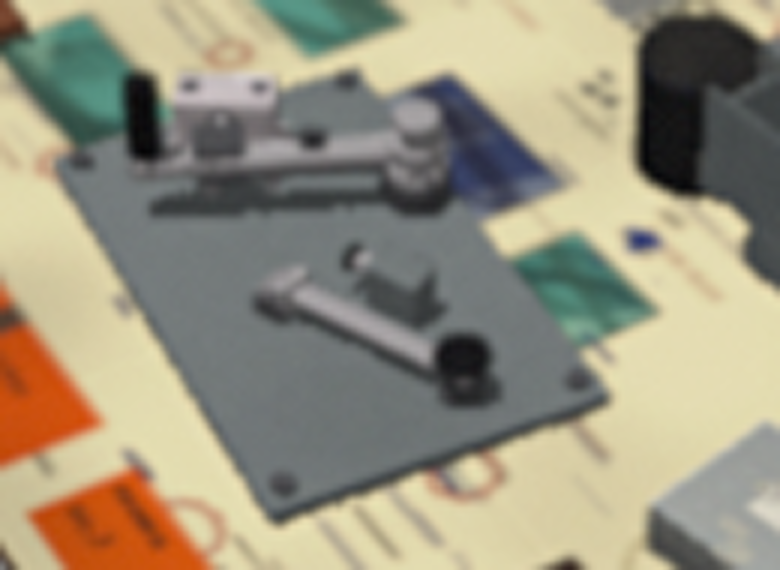

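```bash
cat > h.py <<'E'
import numpy as np, cv2
from station import bot
from scipy.spatial.transform import Rotation as R
def cam(name):
    c=bot.get_calibration(name)
    if name=="wrist":
        s=bot.state(); q=s["tool_rot"]; T=np.eye(4); T[:3,:3]=R.from_quat([q[1],q[2],q[3],q[0]]).as_matrix(); T[:3,3]=s["ee_pos"]
        E=np.linalg.inv(T@c["T_tool_cam"])
    else: E=c["extrinsics"]
    return c["K"],c["D"],E
def ray(cm,px,z):
    K,D,E=cm
    u=cv2.undistortPoints(np.array([[px]],float),K,D)[0,0]
    C=np.linalg.inv(E); o=C[:3,3]; d=C[:3,:3]@np.r_[u,1]
    return o+d*(z-o[2])/d[2]
def tri(c1,p1,c2,p2):
    A=[];
    L=[]
    for cm,p in((c1,p1),(c2,p2)):
        a=ray(cm,p,0);b=ray(cm,p,.3);d=(b-a)/np.linalg.norm(b-a);L.append((a,np.eye(3)-np.outer(d,d)))
    return np.linalg.solve(sum(P for _,P in L),sum(P@a for a,P in L))
E
python3 - <<'E'
from h import *
np.set_printoptions(precision=4,suppress=True)
t=cam("top"); s=cam("scene")
zt=lambda x,y:(x/5.6+260-.4,y/5.6+175-.4)
zs=lambda x,y:(x/6+260-.4,y/6+180-.4)
c=np.array([ray(t,zt(*p),.01)[:2] for p in((143,74),(685,163),(635,503),(80,411))])
print(c, [np.linalg.norm(c[i]-c[i-1]) for i in range(4)])
# own -y direction: from left to right
v=(c[1]-c[0])+(c[2]-c[3]); yd=-v/np.linalg.norm(v); xd=np.array([yd[1],-yd[0]])
cen=c.mean(0); o=cen+.005*xd+.025*yd
print("centre",cen,"yaw",np.arctan2(xd[1],xd[0]),"origin",o,"pivot",o+.06*xd)
print("post top",ray(t,zt(357,128),.062), ray(s,zs(418,112),.062))
print("knob top",ray(t,zt(212,356),.092), ray(s,zs(141,78),.092),tri(t,zt(212,356),s,zs(141,78)))
print("pad",ray(t,zt(615,267),.036), ray(s,zs(463,355),.036))
cs=np.array([ray(s,zs(*p),.01)[:2] for p in((350,72),(607,393),(277,515),(60,160))]);print(cs,cs.mean(0))
E
```

```text
[[ 0.6205  0.2171]
 [ 0.5834 -0.0482]
 [ 0.4183 -0.0242]
 [ 0.4546  0.2404]] [np.float64(0.1675703578907396), np.float64(0.26786107305635887), np.float64(0.16685062318580252), np.float64(0.2670727147440381)]
centre [0.5192 0.0962] yaw -0.1376601106748997 origin [0.5276 0.1203] pivot [0.587  0.1121]
post top [0.5849 0.1123 0.062 ] [0.5891 0.1114 0.062 ]
knob top [0.4716 0.1753 0.092 ] [0.4755 0.1755 0.092 ] [0.4731 0.1746 0.0932]
pad [ 0.5268 -0.0115  0.036 ] [ 0.5256 -0.0152  0.036 ]
[[ 0.6163  0.2124]
 [ 0.5806 -0.0503]
 [ 0.4182 -0.0288]
 [ 0.4574  0.2352]] [0.5181 0.0921]
```

```bash
cat >> h.py <<'E'
import json,os
# commanded pose bookkeeping: x,y,z,yaw(deg of tool x axis), tool pointing down
def getc():
    return json.load(open("cmd.json")) if os.path.exists("cmd.json") else [.148,.633,.216,None]
def setc(c): json.dump(list(c),open("cmd.json","w"))
def axes(yaw):
    a=np.radians(yaw); return np.array([np.cos(a),np.sin(a)]),np.array([np.sin(a),-np.cos(a)])
def plan(targets):  # list of x,y,z,yaw -> rows in tool axes from commanded
    c=getc(); X,Y=axes(c[3])
    for t in targets:
        d=np.array(t[:2])-c[:2]
        print(dict(dx=round(float(d@X),4),dy=round(float(d@Y),4),dz=round(c[2]-t[2],4),az=round((c[3]-t[3]+180)%360-180,1)))
def done(dx=0,dy=0,dz=0,az=0):  # record the last row
    c=getc(); X,Y=axes(c[3]); p=np.array(c[:2])+dx*X+dy*Y; setc([*p,c[2]-dz,c[3]-az]); return getc()
PIV=np.array([.587,.111]); YAW0=2.504
def knob(th,r=.130,off=0):
    p=PHI=YAW0+th; return PIV+r*np.array([np.cos(p),np.sin(p)])+off*np.array([-np.sin(p),np.cos(p)])
def tyaw(th): return np.degrees(YAW0+th+np.pi/2)-180
def st():
    s=bot.state(); q=s["tool_rot"]; m=R.from_quat([q[1],q[2],q[3],q[0]]).as_matrix()
    print("t",round(s["clock"],2),"p",np.round(s["ee_pos"],4),"yaw",round(np.degrees(np.arctan2(m[1,0],m[0,0])),2),"zax",np.round(m[:,2],3),"F",np.round(s["force"],2),"w",round(s["gripper_width"],4)); return s
E
python3 - <<'E'
from h import *
s=st()
q=s["tool_rot"]; m=R.from_quat([q[1],q[2],q[3],q[0]]).as_matrix()
setc([.148,.633,.216,float(np.degrees(np.arctan2(m[1,0],m[0,0])))])
k=knob(.13); print(k,tyaw(.13))
plan([(*k,.20,tyaw(.13))])
E
```

```text
t 0.15 p [0.1479 0.6324 0.2155] yaw 76.83 zax [-0.    -0.001 -1.   ] F [-0.11  0.26  0.63] w 0.0853
[0.47339077 0.17418973] 60.917083237458854
{'dx': -0.3726, 'dy': 0.4214, 'dz': 0.016, 'az': np.float64(15.9)}
```

Request:
carry_out([
  {"dx":-0.035,"dy":0.04,"dz":0.0,"az":2,"claw":0.3},
  {"dx":-0.07,"dy":0.08,"dz":0.0,"az":4,"claw":0.3},
  {"dx":-0.105,"dy":0.12,"dz":0.0,"az":6,"claw":0.3},
  {"dx":-0.14,"dy":0.16,"dz":0.0,"az":8,"claw":0.3},
  {"dx":-0.175,"dy":0.2,"dz":0.0,"az":9,"claw":0.3},
  {"dx":-0.21,"dy":0.24,"dz":0.0,"az":10,"claw":0.3},
  {"dx":-0.245,"dy":0.28,"dz":0.0,"az":12,"claw":0.3},
  {"dx":-0.28,"dy":0.32,"dz":0.0,"az":13,"claw":0.3},
  {"dx":-0.315,"dy":0.36,"dz":0.0,"az":14,"claw":0.3},
  {"dx":-0.35,"dy":0.4,"dz":0.0,"az":15,"claw":0.3},
  {"dx":-0.373,"dy":0.421,"dz":0.016,"az":16,"claw":0.3},
  {"dx":-0.373,"dy":0.421,"dz":0.016,"az":16,"claw":0.3},
])

```text
validation failed for argument at $.st...
```

Run:
```python
from h import *
print(done(-.373,.421,.016,16)); st(); cv2.imwrite("pics/w1.png",bot.snapshot("wrist"));st()
```

```text
[0.47295611585095343, 0.1738992237307132, 0.2, 60.831726967623425]
t 0.15 p [0.1479 0.6324 0.2155] yaw 76.83 zax [-0.    -0.001 -1.   ] F [-0.11  0.26  0.63] w 0.0853
t 0.2 p [0.1479 0.6325 0.2156] yaw 76.83 zax [-0.    -0.001 -1.   ] F [-0.49  0.58  0.32] w 0.0853
```

View pics/w1.png

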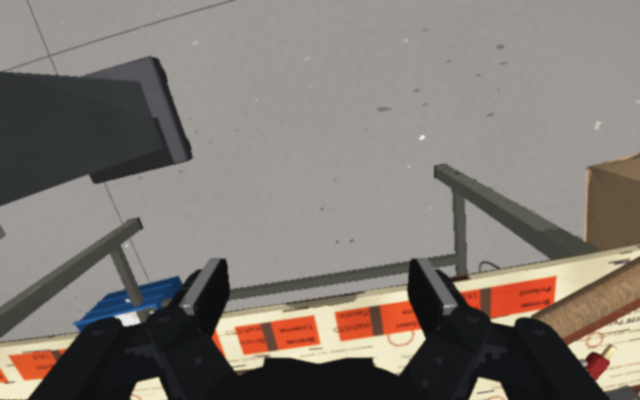

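The call was refused and nothing moved: the picture is unchanged. I'll retry with all seven keys in each row.

Request:
carry_out([
  {"dx":-0.035,"dy":0.04,"dz":0.0,"ax":0,"ay":0,"az":2,"claw":0.3},
  {"dx":-0.07,"dy":0.08,"dz":0.0,"ax":0,"ay":0,"az":4,"claw":0.3},
])

```text
clock: 0.45
ee_pos: [0.2103, 0.5455, 0.2158]
tool_rot: [0.0, 0.805, 0.594, -0.0]
force: [1.1, 0.3, 0.9]
gripper_width: 0.0597
```

Run:
```python
from h import *
setc([.148,.633,.216,76.83]); print(done(-.07,.08,0,4)); st()
plan([(*knob(.13),.20,tyaw(.13))])
```

```text
[0.20994699150406548, 0.5466138307158186, 0.216, 72.83]
t 0.45 p [0.2103 0.5455 0.2158] yaw 72.85 zax [ 0. -0. -1.] F [1.08 0.31 0.89] w 0.0597
{'dx': -0.2781, 'dy': 0.3616, 'dz': 0.016, 'az': np.float64(11.9)}
```

Request:
carry_out([
  {"dx":-0.035,"dy":0.045,"dz":0.002,"ax":0,"ay":0,"az":2,"claw":0.3},
  {"dx":-0.07,"dy":0.09,"dz":0.004,"ax":0,"ay":0,"az":4,"claw":0.3},
  {"dx":-0.105,"dy":0.135,"dz":0.006,"ax":0,"ay":0,"az":6,"claw":0.3},
  {"dx":-0.14,"dy":0.18,"dz":0.008,"ax":0,"ay":0,"az":8,"claw":0.3},
  {"dx":-0.175,"dy":0.225,"dz":0.01,"ax":0,"ay":0,"az":9,"claw":0.3},
  {"dx":-0.21,"dy":0.27,"dz":0.012,"ax":0,"ay":0,"az":10,"claw":0.3},
  {"dx":-0.245,"dy":0.318,"dz":0.014,"ax":0,"ay":0,"az":11,"claw":0.3},
  {"dx":-0.278,"dy":0.362,"dz":0.016,"ax":0,"ay":0,"az":12,"claw":0.3},
  {"dx":-0.278,"dy":0.362,"dz":0.016,"ax":0,"ay":0,"az":12,"claw":0.3},
  {"dx":-0.278,"dy":0.362,"dz":0.016,"ax":0,"ay":0,"az":12,"claw":0.3},
])

```text
clock: 1.7
ee_pos: [0.4734, 0.1744, 0.2001]
tool_rot: [-0.0, 0.862, 0.506, -0.0]
force: [-0.4, 0.6, -0.1]
gripper_width: 0.06
```

Run:
```python
from h import *
print(done(-.278,.362,.016,12)); st(); cv2.imwrite("pics/w2.png",bot.snapshot("wrist"));st()
```

```text
[0.4737459846133936, 0.1741382056951944, 0.2, 60.83]
t 1.7 p [0.4734 0.1744 0.2001] yaw 60.83 zax [-0.001  0.    -1.   ] F [-0.39  0.59 -0.13] w 0.06
t 1.75 p [0.473  0.1752 0.2001] yaw 60.92 zax [-0.001  0.001 -1.   ] F [-0.4  -0.06 -0.33] w 0.06
```

View pics/w2.png

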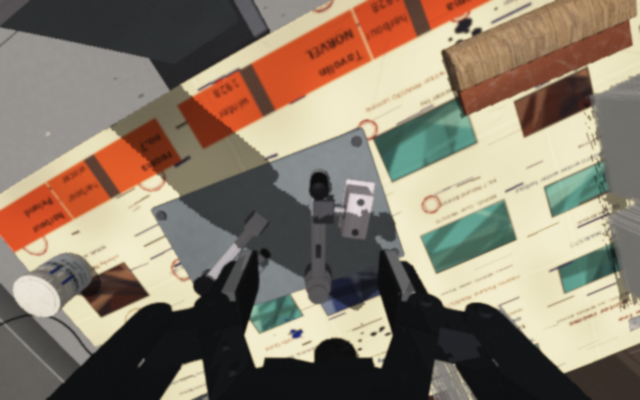

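Run:
```python
from h import *
im=cv2.imread("pics/w2.png")
cv2.imwrite("pics/w2z.png",cv2.resize(im[120:320,140:420],None,fx=2.8,fy=2.8,interpolation=cv2.INTER_CUBIC))
w=cam("wrist"); np.set_printoptions(precision=4,suppress=True)
for n,p,z in(("post",(318,290),.062),("knob",(320,178),.092),("cornerNL",(362,130),.01),("cFL",(403,262),.01),("cNR",(153,211),.01)): print(n,ray(w,p,z))
```

```text
post [0.5808 0.1159 0.062 ]
knob [0.4633 0.1832 0.092 ]
cornerNL [0.4569 0.2399 0.01  ]
cFL [0.6283 0.2122 0.01  ]
cNR [ 0.4199 -0.0216  0.01  ]
```

View pics/w2z.png

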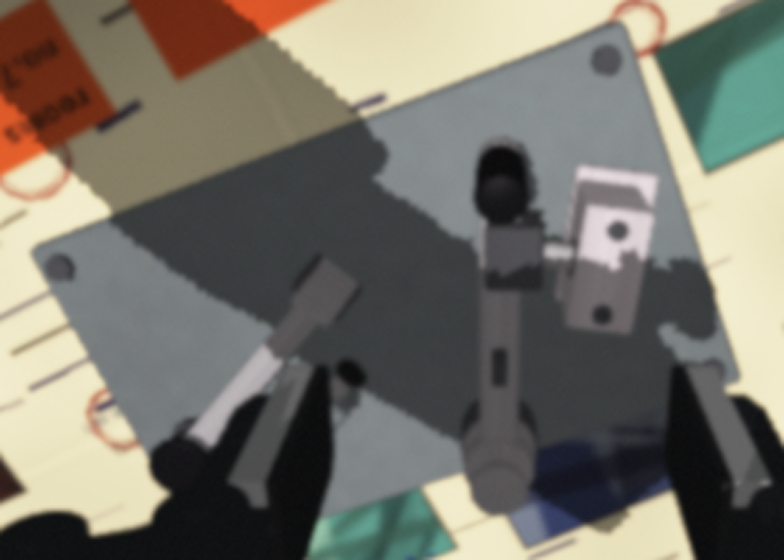

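The zoomed wrist view shows the knob top at (319,191), the post top at (318,292), and plate corners at (362,128), (403.5,256) and (152,207.5).

Run:
```python
from h import *
w=cam("wrist"); np.set_printoptions(precision=4,suppress=True)
for n,p,z in(("post",(317.9,292.2),.062),("knob",(319.3,190.7),.092),("cornerNL",(362.1,127.9),.01),("cFL",(403.6,255.7),.01),("cNR",(151.8,207.5),.01)): print(n,ray(w,p,z))
```

```text
post [0.5833 0.1144 0.062 ]
knob [0.4732 0.1771 0.092 ]
cornerNL [0.4549 0.241  0.01  ]
cFL [0.6205 0.2165 0.01  ]
cNR [ 0.4157 -0.0201  0.01  ]
```

```bash
sed -i 's/PIV=np.array.*; YAW0/PIV=np.array([.5855,.1125]); YAW0/' h.py
python3 - <<'E'
from h import *
plan([(*knob(.13),.072,tyaw(.13))])
E
```

```text
{'dx': 0.0005, 'dy': -0.0024, 'dz': 0.128, 'az': np.float64(-0.1)}
```

Request:
carry_out([
  {"dx":0.0,"dy":-0.002,"dz":0.04,"ax":0,"ay":0,"az":0,"claw":0.45},
  {"dx":0.0,"dy":-0.002,"dz":0.08,"ax":0,"ay":0,"az":0,"claw":0.45},
  {"dx":0.0,"dy":-0.002,"dz":0.11,"ax":0,"ay":0,"az":0,"claw":0.45},
  {"dx":0.0,"dy":-0.002,"dz":0.128,"ax":0,"ay":0,"az":0,"claw":0.45},
  {"dx":0.0,"dy":-0.002,"dz":0.128,"ax":0,"ay":0,"az":0,"claw":0.45},
])

```text
clock: 2.38
ee_pos: [0.4703, 0.1764, 0.0711]
tool_rot: [-0.001, 0.862, 0.508, -0.001]
force: [0.3, 0.2, 1.0]
gripper_width: 0.0468
```

Run:
```python
from h import *
print(done(0,-.002,.128,0)); st(); cv2.imwrite("pics/w3.png",bot.snapshot("wrist"))
im=bot.snapshot("top"); cv2.imwrite("pics/t3.png",im)
```

```text
[0.4719996298127535, 0.17511301075790242, 0.07200000000000001, 60.83]
t 2.38 p [0.4703 0.1764 0.0711] yaw 61.0 zax [-0.003 -0.    -1.   ] F [0.28 0.24 1.  ] w 0.0468
```

View pics/w3.png

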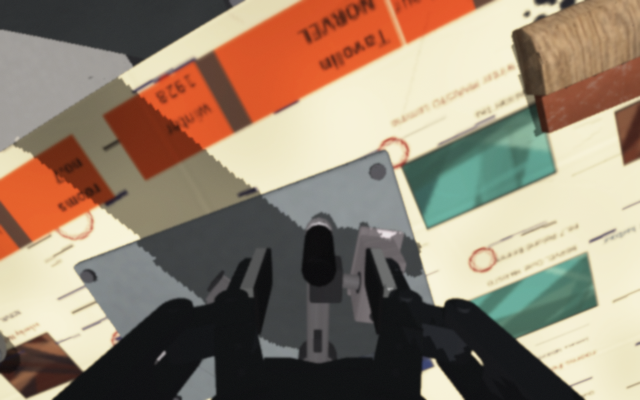

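Run:
```python
from h import *
w=cam("wrist"); st(); print(ray(w,(318.5,270),.092), knob(.13))
im=cv2.imread("pics/w3.png");cv2.imwrite("pics/w3z.png",cv2.resize(im[200:370,220:440],None,fx=3.4,fy=3.4,interpolation=cv2.INTER_CUBIC))
```

```text
t 2.48 p [0.4719 0.1762 0.0727] yaw 60.94 zax [ 0.     0.001 -1.   ] F [-0.1   0.2   0.63] w 0.0468
[0.47486756 0.17552784 0.092     ] [0.47189077 0.17568973]
```

View pics/w3z.png

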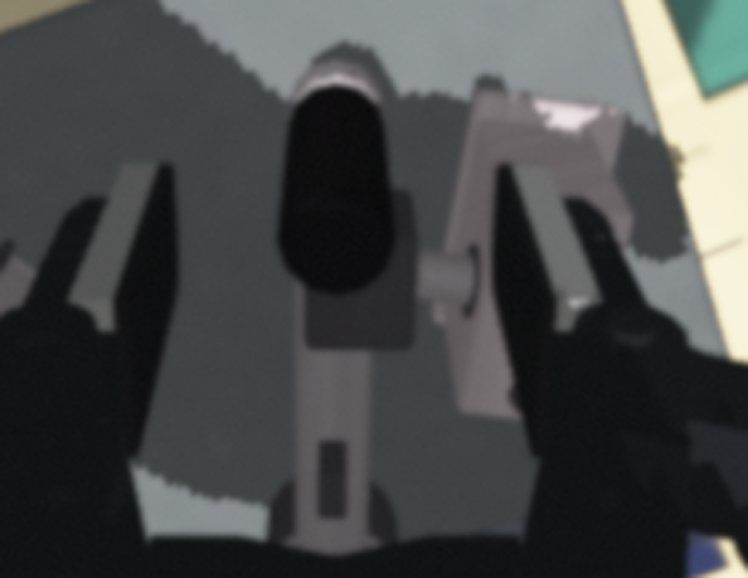

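Run:
```python
from h import *
plan([(*knob(t),.072,tyaw(t)) for t in (.13,.13,.13,.18,.23,.28,.33,.38,.44,.5,.56,.60)])
```

```text
{'dx': 0.0005, 'dy': -0.0004, 'dz': 0.0, 'az': np.float64(-0.1)}
{'dx': 0.0005, 'dy': -0.0004, 'dz': 0.0, 'az': np.float64(-0.1)}
{'dx': 0.0005, 'dy': -0.0004, 'dz': 0.0, 'az': np.float64(-0.1)}
{'dx': -0.006, 'dy': -0.0002, 'dz': 0.0, 'az': np.float64(-3.0)}
{'dx': -0.0125, 'dy': 0.0003, 'dz': 0.0, 'az': np.float64(-5.8)}
{'dx': -0.019, 'dy': 0.0011, 'dz': 0.0, 'az': np.float64(-8.7)}
{'dx': -0.0254, 'dy': 0.0023, 'dz': 0.0, 'az': np.float64(-11.5)}
{'dx': -0.0317, 'dy': 0.0037, 'dz': 0.0, 'az': np.float64(-14.4)}
{'dx': -0.0392, 'dy': 0.0059, 'dz': 0.0, 'az': np.float64(-17.8)}
{'dx': -0.0465, 'dy': 0.0085, 'dz': 0.0, 'az': np.float64(-21.3)}
{'dx': -0.0537, 'dy': 0.0115, 'dz': 0.0, 'az': np.float64(-24.7)}
{'dx': -0.0584, 'dy': 0.0138, 'dz': 0.0, 'az': np.float64(-27.0)}
```

Request:
carry_out([
  {"dx":0.0,"dy":0.001,"dz":0,"ax":0,"ay":0,"az":0,"claw":0.74},
  {"dx":0.0,"dy":0.001,"dz":0,"ax":0,"ay":0,"az":0,"claw":0.74},
  {"dx":0.0,"dy":0.001,"dz":0,"ax":0,"ay":0,"az":0,"claw":0.74},
  {"dx":-0.006,"dy":0.001,"dz":0,"ax":0,"ay":0,"az":-3,"claw":0.74},
  {"dx":-0.0125,"dy":0.001,"dz":0,"ax":0,"ay":0,"az":-6,"claw":0.74},
  {"dx":-0.019,"dy":0.002,"dz":0,"ax":0,"ay":0,"az":-9,"claw":0.74},
  {"dx":-0.025,"dy":0.003,"dz":0,"ax":0,"ay":0,"az":-11.5,"claw":0.74},
], force=20)

```text
clock: 3.35
ee_pos: [0.4638, 0.1535, 0.0726]
tool_rot: [-0.0, 0.806, 0.591, 0.002]
force: [1.5, 4.6, -0.6]
gripper_width: 0.0223
```

Run:
```python
from h import *
print(done(-.025,.003,0,-11.5)); st()
plan([(*knob(t),.072,tyaw(t)) for t in (.33,.38,.44,.5,.56,.60)])
cv2.imwrite("pics/w4.png",bot.snapshot("wrist"))
```

```text
[0.4624340987298632, 0.1518213681558389, 0.07200000000000001, 72.33]
t 3.35 p [0.4638 0.1535 0.0726] yaw 72.5 zax [ 0.003  0.003 -1.   ] F [ 1.53  4.64 -0.59] w 0.0223
{'dx': -0.0002, 'dy': -0.0008, 'dz': 0.0, 'az': np.float64(-0.0)}
{'dx': -0.0067, 'dy': -0.0006, 'dz': 0.0, 'az': np.float64(-2.9)}
{'dx': -0.0145, 'dy': -0.0, 'dz': 0.0, 'az': np.float64(-6.3)}
{'dx': -0.0222, 'dy': 0.0011, 'dz': 0.0, 'az': np.float64(-9.8)}
{'dx': -0.0299, 'dy': 0.0026, 'dz': 0.0, 'az': np.float64(-13.2)}
{'dx': -0.0349, 'dy': 0.0039, 'dz': 0.0, 'az': np.float64(-15.5)}
```

View pics/w4.png

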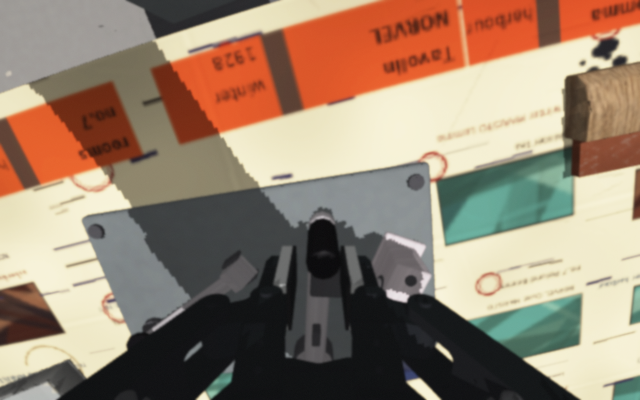

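The right finger is carrying the knob (pixel 322,250), and the force of about 4.9 N matches the spring. I'll carry on to 0.6 rad.

Request:
carry_out([
  {"dx":-0.0067,"dy":-0.001,"dz":0,"ax":0,"ay":0,"az":-3,"claw":0.74},
  {"dx":-0.0145,"dy":0,"dz":0,"ax":0,"ay":0,"az":-6.3,"claw":0.74},
  {"dx":-0.022,"dy":0.001,"dz":0,"ax":0,"ay":0,"az":-9.8,"claw":0.74},
  {"dx":-0.03,"dy":0.0026,"dz":0,"ax":0,"ay":0,"az":-13.2,"claw":0.74},
  {"dx":-0.035,"dy":0.004,"dz":0,"ax":0,"ay":0,"az":-15.5,"claw":0.74},
  {"dx":-0.035,"dy":0.004,"dz":0,"ax":0,"ay":0,"az":-15.5,"claw":0.74},
])

```text
clock: 4.15
ee_pos: [0.4567, 0.1189, 0.0726]
tool_rot: [-0.0, 0.72, 0.694, 0.002]
force: [1.1, 6.8, -0.6]
gripper_width: 0.0222
```

Run:
```python
from h import *
print(done(-.035,.004,0,-15.5)); s=st(); print(s["force"][:2]@axes(tyaw(.6))[0])
plan([(*knob(t),.072,tyaw(t)) for t in np.arange(.62,.87,.02)])
```

```text
[0.45562168365680406, 0.11725851235843182, 0.07200000000000001, 87.83]
t 4.15 p [0.4567 0.1189 0.0726] yaw 87.88 zax [ 0.002  0.003 -1.   ] F [ 1.11  6.81 -0.59] w 0.0222
6.8460962549696625
{'dx': -0.0025, 'dy': -0.0, 'dz': 0.0, 'az': np.float64(-1.2)}
{'dx': -0.0051, 'dy': 0.0001, 'dz': 0.0, 'az': np.float64(-2.3)}
{'dx': -0.0077, 'dy': 0.0002, 'dz': 0.0, 'az': np.float64(-3.5)}
{'dx': -0.0103, 'dy': 0.0004, 'dz': 0.0, 'az': np.float64(-4.6)}
{'dx': -0.0129, 'dy': 0.0006, 'dz': 0.0, 'az': np.float64(-5.7)}
{'dx': -0.0154, 'dy': 0.0009, 'dz': 0.0, 'az': np.float64(-6.9)}
{'dx': -0.018, 'dy': 0.0012, 'dz': 0.0, 'az': np.float64(-8.0)}
{'dx': -0.0206, 'dy': 0.0016, 'dz': 0.0, 'az': np.float64(-9.2)}
{'dx': -0.0231, 'dy': 0.0021, 'dz': 0.0, 'az': np.float64(-10.3)}
{'dx': -0.0257, 'dy': 0.0026, 'dz': 0.0, 'az': np.float64(-11.5)}
{'dx': -0.0282, 'dy': 0.0031, 'dz': 0.0, 'az': np.float64(-12.6)}
{'dx': -0.0308, 'dy': 0.0037, 'dz': 0.0, 'az': np.float64(-13.8)}
{'dx': -0.0333, 'dy': 0.0043, 'dz': 0.0, 'az': np.float64(-14.9)}
```

Request:
carry_out([
  {"dx":-0.005,"dy":0,"dz":0,"ax":0,"ay":0,"az":-2.3,"claw":0.74},
  {"dx":-0.0103,"dy":0.0004,"dz":0,"ax":0,"ay":0,"az":-4.6,"claw":0.74},
  {"dx":-0.0154,"dy":0.0009,"dz":0,"ax":0,"ay":0,"az":-6.9,"claw":0.74},
  {"dx":-0.018,"dy":0.0012,"dz":0,"ax":0,"ay":0,"az":-8,"claw":0.74},
  {"dx":-0.018,"dy":0.0012,"dz":0,"ax":0,"ay":0,"az":-8,"claw":0.74},
])

```text
clock: 4.78
ee_pos: [0.4567, 0.1016, 0.0726]
tool_rot: [-0.0, 0.67, 0.743, 0.002]
force: [-0.1, 8.5, 1.0]
gripper_width: 0.0223
```

```bash
cat >> h.py <<'E'
def feel():
    s=st(); d=s["ee_pos"][:2]-PIV; th=np.arctan2(d[1],d[0])%(2*np.pi)-YAW0
    print("theta meas(tool)",round(th,3),"r",round(np.linalg.norm(d),4),"tang F",round(s["force"][:2]@axes(tyaw(th))[0],2),"spring",round(np.interp(th-.015,[.13,.6,1,1.25],[4.5,7,10,12]),2))
E
python3 - <<'E'
from h import *
print(done(-.018,.0012,0,-8)); feel()
plan([(*knob(t),.072,tyaw(t)) for t in (.76,.78,.8,.82,.84,.86)])
E
```

```text
[0.4561392604737194, 0.09922598302285075, 0.07200000000000001, 95.83]
t 4.78 p [0.4567 0.1016 0.0726] yaw 95.92 zax [ 0.002  0.003 -1.   ] F [-0.13  8.54  0.99] w 0.0223
theta meas(tool) 0.722 r 0.1292 tang F 8.52 spring 7.81
{'dx': -0.0026, 'dy': 0.0001, 'dz': 0.0, 'az': np.float64(-1.2)}
{'dx': -0.0052, 'dy': 0.0001, 'dz': 0.0, 'az': np.float64(-2.3)}
{'dx': -0.0078, 'dy': 0.0003, 'dz': 0.0, 'az': np.float64(-3.5)}
{'dx': -0.0104, 'dy': 0.0005, 'dz': 0.0, 'az': np.float64(-4.6)}
{'dx': -0.013, 'dy': 0.0007, 'dz': 0.0, 'az': np.float64(-5.8)}
{'dx': -0.0156, 'dy': 0.001, 'dz': 0.0, 'az': np.float64(-6.9)}
```

Request:
carry_out([
  {"dx":-0.0052,"dy":0.0001,"dz":0,"ax":0,"ay":0,"az":-2.3,"claw":0.74},
  {"dx":-0.0104,"dy":0.0005,"dz":0,"ax":0,"ay":0,"az":-4.6,"claw":0.74},
  {"dx":-0.0104,"dy":0.0005,"dz":0,"ax":0,"ay":0,"az":-4.6,"claw":0.74},
])

```text
clock: 5.15
ee_pos: [0.4579, 0.0912, 0.0725]
tool_rot: [-0.001, 0.639, 0.769, 0.001]
force: [-0.8, 9.2, 1.7]
gripper_width: 0.022
```

Run:
```python
from h import *
print(done(-.0104,.0005,0,-4.6)); feel()
cv2.imwrite("pics/s5.png",cv2.resize(bot.snapshot("scene")[180:275,260:390],None,fx=6,fy=6,interpolation=cv2.INTER_CUBIC))
feel()
plan([(*knob(t),.072,tyaw(t)) for t in (.84,.86,.88,.9)])
```

```text
[0.457693077200397, 0.08893056396484748, 0.07200000000000001, 100.42999999999999]
t 5.15 p [0.4579 0.0912 0.0725] yaw 100.53 zax [ 0.001  0.003 -1.   ] F [-0.77  9.25  1.66] w 0.022
theta meas(tool) 0.803 r 0.1294 tang F 9.25 spring 8.41
t 5.2 p [0.4579 0.0915 0.0725] yaw 100.53 zax [ 0.001  0.003 -1.   ] F [-1.62  8.75  0.67] w 0.0218
theta meas(tool) 0.801 r 0.1294 tang F 8.89 spring 8.39
{'dx': -0.0026, 'dy': -0.0, 'dz': 0.0, 'az': np.float64(-1.2)}
{'dx': -0.0052, 'dy': 0.0001, 'dz': 0.0, 'az': np.float64(-2.3)}
{'dx': -0.0078, 'dy': 0.0002, 'dz': 0.0, 'az': np.float64(-3.5)}
{'dx': -0.0104, 'dy': 0.0004, 'dz': 0.0, 'az': np.float64(-4.6)}
```

View pics/s5.png

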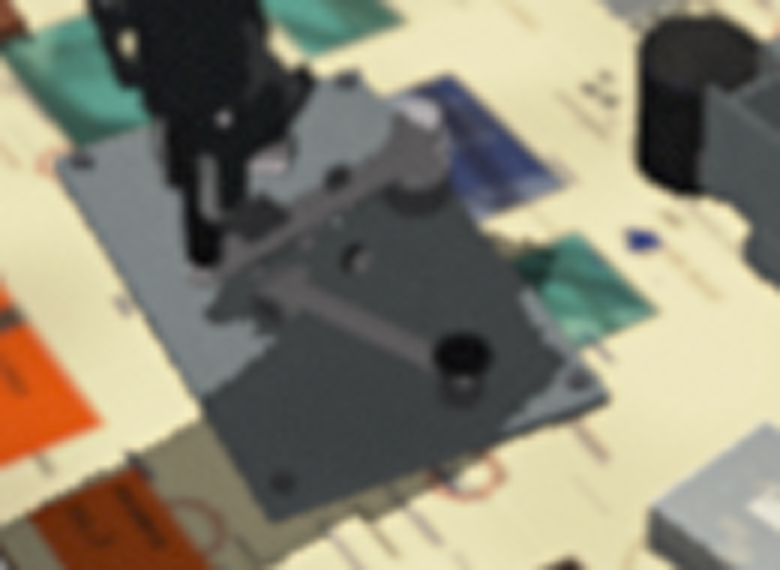

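The trigger pad, at about (462,355) in the zoom, hasn't dipped yet, so the tooth isn't on the sear. I'll track the pad's pixel row as well as the force.

```bash
cat >> h.py <<'E'
def padrow(im):
    g=im.max(2)[228:255,327:350]; m=(g<45).astype(np.uint8)
    n,l,stt,c=cv2.connectedComponentsWithStats(m)
    i=1+np.argmax(stt[1:,4]); ys=np.nonzero(l==i)[0]
    return round(c[i][0]+327,2),round(c[i][1]+228,2),int(stt[i,4])
def look():
    im=bot.snapshot("scene"); print("pad",padrow(im)); feel(); return im
E
python3 - <<'E'
from h import *
print(padrow(cv2.imread("pics/scene0.png"))); look()
E
```

```text
(np.float64(336.72), np.float64(240.35), 57)
pad (np.float64(336.72), np.float64(238.95), 57)
t 5.25 p [0.4579 0.0916 0.0725] yaw 100.54 zax [ 0.001  0.003 -1.   ] F [-1.25  8.2   1.96] w 0.0221
theta meas(tool) 0.8 r 0.1293 tang F 8.3 spring 8.38
```

Request:
carry_out([
  {"dx":-0.0026,"dy":0,"dz":0,"ax":0,"ay":0,"az":-1.2,"claw":0.74},
  {"dx":-0.0052,"dy":0.0001,"dz":0,"ax":0,"ay":0,"az":-2.3,"claw":0.74},
  {"dx":-0.0052,"dy":0.0001,"dz":0,"ax":0,"ay":0,"az":-2.3,"claw":0.74},
])

```text
clock: 5.62
ee_pos: [0.4587, 0.0865, 0.0725]
tool_rot: [-0.001, 0.624, 0.782, 0.001]
force: [-1.7, 8.7, 1.9]
gripper_width: 0.0221
```

Run:
```python
from h import *
print(done(-.0052,.0001,0,-2.3)); look()
plan([(*knob(t),.072,tyaw(t)) for t in (.88,.9,.92,.94)])
```

```text
[0.4587328022919942, 0.08383458793135762, 0.07200000000000001, 102.72999999999999]
pad (np.float64(336.72), np.float64(238.95), 57)
t 5.67 p [0.4587 0.0866 0.0725] yaw 102.85 zax [ 0.001  0.003 -1.   ] F [-0.42  9.1   2.04] w 0.0224
theta meas(tool) 0.839 r 0.1294 tang F 9.0 spring 8.68
{'dx': -0.0026, 'dy': -0.0, 'dz': 0.0, 'az': np.float64(-1.2)}
{'dx': -0.0052, 'dy': 0.0001, 'dz': 0.0, 'az': np.float64(-2.3)}
{'dx': -0.0078, 'dy': 0.0002, 'dz': 0.0, 'az': np.float64(-3.5)}
{'dx': -0.0104, 'dy': 0.0004, 'dz': 0.0, 'az': np.float64(-4.6)}
```

Request:
carry_out([
  {"dx":-0.0026,"dy":0,"dz":0,"ax":0,"ay":0,"az":-1.2,"claw":0.74},
  {"dx":-0.0052,"dy":0.0001,"dz":0,"ax":0,"ay":0,"az":-2.3,"claw":0.74},
  {"dx":-0.0052,"dy":0.0001,"dz":0,"ax":0,"ay":0,"az":-2.3,"claw":0.74},
])

```text
clock: 6.05
ee_pos: [0.4597, 0.0817, 0.0725]
tool_rot: [-0.001, 0.608, 0.794, 0.001]
force: [-1.0, 9.8, 2.6]
gripper_width: 0.0222
```

Run:
```python
from h import *
print(done(-.0052,.0001,0,-2.3)); look()
plan([(*knob(t),.072,tyaw(t)) for t in (.92,.94)])
```

```text
[0.4599762004289049, 0.07878444327272387, 0.07200000000000001, 105.02999999999999]
pad (np.float64(336.66), np.float64(239.0), 56)
t 6.1 p [0.4597 0.0818 0.0725] yaw 105.17 zax [ 0.     0.003 -1.   ] F [-1.91  8.88  2.09] w 0.0224
theta meas(tool) 0.877 r 0.1295 tang F 9.08 spring 8.96
{'dx': -0.0026, 'dy': -0.0, 'dz': 0.0, 'az': np.float64(-1.2)}
{'dx': -0.0052, 'dy': 0.0001, 'dz': 0.0, 'az': np.float64(-2.3)}
```

Request:
carry_out([
  {"dx":-0.0026,"dy":0,"dz":0,"ax":0,"ay":0,"az":-1.2,"claw":0.74},
  {"dx":-0.0052,"dy":0.0001,"dz":0,"ax":0,"ay":0,"az":-2.3,"claw":0.74},
  {"dx":-0.0078,"dy":0.0002,"dz":0,"ax":0,"ay":0,"az":-3.4,"claw":0.74},
  {"dx":-0.0078,"dy":0.0002,"dz":0,"ax":0,"ay":0,"az":-3.4,"claw":0.74},
])

```text
clock: 6.6
ee_pos: [0.4616, 0.0745, 0.0724]
tool_rot: [-0.001, 0.584, 0.812, 0.001]
force: [-2.5, 10.1, 3.0]
gripper_width: 0.0225
```

Run:
```python
from h import *
print(done(-.0078,.0002,0,-3.4)); im=look()
cv2.imwrite("pics/s6.png",cv2.resize(im[180:275,260:390],None,fx=6,fy=6,interpolation=cv2.INTER_CUBIC))
plan([(*knob(t),.072,tyaw(t)) for t in (.98,1.,1.02)])
```

```text
[0.4621920916482275, 0.07130314484904572, 0.07200000000000001, 108.42999999999999]
pad (np.float64(336.66), np.float64(240.24), 59)
t 6.65 p [0.4616 0.0745 0.0725] yaw 108.58 zax [-0.     0.004 -1.   ] F [-2.22 10.62  3.21] w 0.0222
theta meas(tool) 0.935 r 0.1296 tang F 10.8 spring 9.4
{'dx': -0.0026, 'dy': 0.0, 'dz': 0.0, 'az': np.float64(-1.2)}
{'dx': -0.0052, 'dy': 0.0001, 'dz': 0.0, 'az': np.float64(-2.3)}
{'dx': -0.0078, 'dy': 0.0002, 'dz': 0.0, 'az': np.float64(-3.5)}
```

View pics/s6.png

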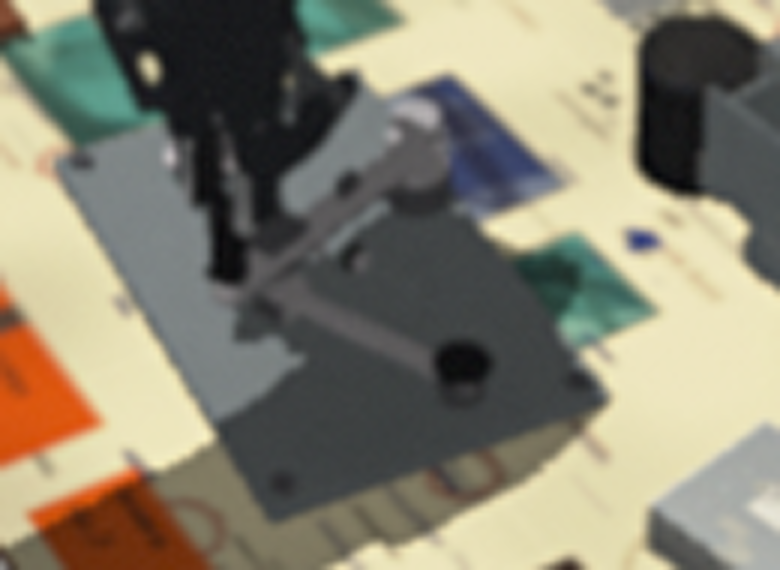

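The pad has started to dip (row 239.0 to 240.2) and the force is 1.4 N above the spring. Riding began near 0.9 rad, so I expect the catch near 1.1.

Request:
carry_out([
  {"dx":-0.0026,"dy":0,"dz":0,"ax":0,"ay":0,"az":-1.2,"claw":0.74},
  {"dx":-0.0052,"dy":0.0001,"dz":0,"ax":0,"ay":0,"az":-2.3,"claw":0.74},
  {"dx":-0.0078,"dy":0.0002,"dz":0,"ax":0,"ay":0,"az":-3.4,"claw":0.74},
  {"dx":-0.0078,"dy":0.0002,"dz":0,"ax":0,"ay":0,"az":-3.4,"claw":0.74},
])

```text
clock: 7.15
ee_pos: [0.464, 0.0672, 0.0724]
tool_rot: [-0.001, 0.559, 0.829, 0.001]
force: [-2.3, 9.5, 2.5]
gripper_width: 0.022
```

Run:
```python
from h import *
print(done(-.0078,.0002,0,-3.4)); im=look()
plan([(*knob(t),.072,tyaw(t)) for t in (1.04,1.06,1.08)])
```

```text
[0.4648477711968498, 0.06396643127040375, 0.07200000000000001, 111.83]
pad (np.float64(336.73), np.float64(241.55), 64)
t 7.2 p [0.464  0.0671 0.0724] yaw 111.98 zax [-0.001  0.003 -1.   ] F [-1.92  9.55  3.27] w 0.0217
theta meas(tool) 0.995 r 0.1298 tang F 9.62 spring 9.85
{'dx': -0.0026, 'dy': 0.0001, 'dz': 0.0, 'az': np.float64(-1.2)}
{'dx': -0.0052, 'dy': 0.0002, 'dz': 0.0, 'az': np.float64(-2.4)}
{'dx': -0.0078, 'dy': 0.0003, 'dz': 0.0, 'az': np.float64(-3.5)}
```

Request:
carry_out([
  {"dx":-0.0026,"dy":0.0001,"dz":0,"ax":0,"ay":0,"az":-1.2,"claw":0.74},
  {"dx":-0.004,"dy":0.0001,"dz":0,"ax":0,"ay":0,"az":-1.8,"claw":0.74},
  {"dx":-0.004,"dy":0.0001,"dz":0,"ax":0,"ay":0,"az":-1.8,"claw":0.74},
])

```text
clock: 7.58
ee_pos: [0.4654, 0.0632, 0.0724]
tool_rot: [-0.001, 0.546, 0.838, 0.001]
force: [-4.0, 8.2, 3.5]
gripper_width: 0.0225
```

Run:
```python
from h import *
print(done(-.004,.0001,0,-1.8)); im=look()
plan([(*knob(t),.072,tyaw(t)) for t in (1.08,1.1)])
```

```text
[0.4664280160766922, 0.06029045165678621, 0.07200000000000001, 113.63]
pad (np.float64(336.64), np.float64(241.47), 64)
t 7.62 p [0.4654 0.0632 0.0724] yaw 113.77 zax [-0.001  0.003 -1.   ] F [-2.31  8.7   3.7 ] w 0.0222
theta meas(tool) 1.027 r 0.1298 tang F 8.93 spring 10.09
{'dx': -0.0038, 'dy': 0.0001, 'dz': 0.0, 'az': np.float64(-1.7)}
{'dx': -0.0064, 'dy': 0.0002, 'dz': 0.0, 'az': np.float64(-2.9)}
```

Request:
carry_out([
  {"dx":-0.0026,"dy":0.0001,"dz":0,"ax":0,"ay":0,"az":-1.2,"claw":0.74},
  {"dx":-0.0038,"dy":0.0001,"dz":0,"ax":0,"ay":0,"az":-1.7,"claw":0.74},
  {"dx":-0.0038,"dy":0.0001,"dz":0,"ax":0,"ay":0,"az":-1.7,"claw":0.74},
])

```text
clock: 8.0
ee_pos: [0.4668, 0.0599, 0.0724]
tool_rot: [-0.001, 0.534, 0.846, 0.001]
force: [-2.4, 8.3, 3.3]
gripper_width: 0.0225
```

Run:
```python
from h import *
print(done(-.0038,.0001,0,-1.7)); im=look()
plan([(*knob(t),.072,tyaw(t)) for t in (1.1,1.12)])
```

```text
[0.4680427807542867, 0.056849153204749085, 0.07200000000000001, 115.33]
pad (np.float64(336.69), np.float64(241.42), 62)
t 8.05 p [0.4668 0.0599 0.0724] yaw 115.48 zax [-0.001  0.003 -1.   ] F [-2.3   8.85  3.79] w 0.0222
theta meas(tool) 1.055 r 0.1299 tang F 9.02 spring 10.32
{'dx': -0.0026, 'dy': 0.0, 'dz': 0.0, 'az': np.float64(-1.2)}
{'dx': -0.0052, 'dy': 0.0001, 'dz': 0.0, 'az': np.float64(-2.3)}
```

Request:
carry_out([
  {"dx":-0.0026,"dy":0,"dz":0,"ax":0,"ay":0,"az":-1.2,"claw":0.74},
  {"dx":-0.004,"dy":0.0001,"dz":0,"ax":0,"ay":0,"az":-1.8,"claw":0.74},
  {"dx":-0.004,"dy":0.0001,"dz":0,"ax":0,"ay":0,"az":-1.8,"claw":0.74},
])

```text
clock: 8.43
ee_pos: [0.4686, 0.0555, 0.0724]
tool_rot: [-0.001, 0.521, 0.854, 0.001]
force: [-2.7, 6.7, 3.8]
gripper_width: 0.0222
```

Run:
```python
from h import *
print(done(-.004,.0001,0,-1.8)); im=look()
plan([(*knob(t),.072,tyaw(t)) for t in (1.12,1.14,1.16)])
cv2.imwrite("pics/s7.png",cv2.resize(im[180:275,260:390],None,fx=6,fy=6,interpolation=cv2.INTER_CUBIC))
```

```text
[0.46984449134565665, 0.05327650167612987, 0.07200000000000001, 117.13]
pad (np.float64(336.55), np.float64(240.43), 58)
t 8.47 p [0.4687 0.0553 0.0724] yaw 117.23 zax [-0.001  0.002 -1.   ] F [-2.55  6.61  2.81] w 0.022
theta meas(tool) 1.093 r 0.1301 tang F 7.05 spring 10.62
{'dx': -0.0012, 'dy': -0.0001, 'dz': 0.0, 'az': np.float64(-0.5)}
{'dx': -0.0038, 'dy': -0.0, 'dz': 0.0, 'az': np.float64(-1.7)}
{'dx': -0.0064, 'dy': 0.0001, 'dz': 0.0, 'az': np.float64(-2.8)}
```

View pics/s7.png

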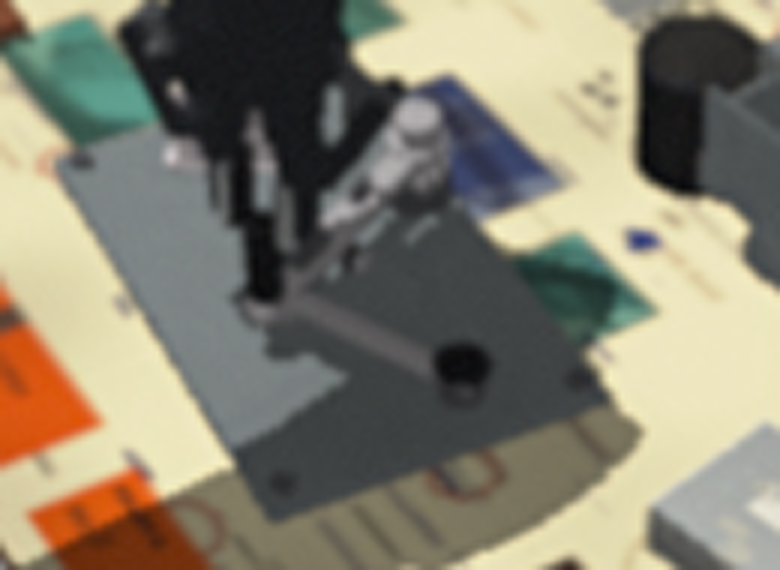

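The force dropped to 7 N and the pad is coming back up (240.4, against 239 when fully up). I'll hold one row, then advance about 2.6 mm.

Request:
carry_out([
  {"dx":0,"dy":0,"dz":0,"ax":0,"ay":0,"az":0,"claw":0.74},
])

```text
clock: 8.6
ee_pos: [0.4688, 0.0551, 0.0724]
tool_rot: [-0.001, 0.521, 0.854, 0.0]
force: [-2.3, 6.8, 3.6]
gripper_width: 0.0224
```

Run:
```python
from h import *
look()
```

```text
pad (np.float64(336.72), np.float64(240.36), 61)
t 8.65 p [0.4688 0.0551 0.0724] yaw 117.22 zax [-0.001  0.002 -1.   ] F [-2.04  6.49  3.53] w 0.0223
theta meas(tool) 1.095 r 0.1301 tang F 6.72 spring 10.64
```

Request:
carry_out([
  {"dx":-0.0025,"dy":0,"dz":0,"ax":0,"ay":0,"az":-1.1,"claw":0.74},
  {"dx":-0.0025,"dy":0,"dz":0,"ax":0,"ay":0,"az":-1.1,"claw":0.74},
])

```text
clock: 8.9
ee_pos: [0.4694, 0.054, 0.0724]
tool_rot: [-0.002, 0.512, 0.859, 0.001]
force: [-3.3, 10.2, 4.3]
gripper_width: 0.0223
```

Run:
```python
from h import *
print(done(-.0025,.0,0,-1.1)); im=look()
```

```text
[0.4709845187434107, 0.051051566276535065, 0.07200000000000001, 118.22999999999999]
pad (np.float64(336.61), np.float64(239.07), 57)
t 8.95 p [0.4694 0.0542 0.0723] yaw 118.38 zax [-0.002  0.003 -1.   ] F [-2.32  9.2   4.2 ] w 0.0223
theta meas(tool) 1.103 r 0.13 tang F 9.26 spring 10.7
```

The pad is fully up again (239.07), so the sear has snapped. I'll go 2 mm further for margin, well short of crushing the buffer, then ease back and check that the arm stays.

Request:
carry_out([
  {"dx":-0.002,"dy":0,"dz":0,"ax":0,"ay":0,"az":-0.9,"claw":0.74},
  {"dx":-0.002,"dy":0,"dz":0,"ax":0,"ay":0,"az":-0.9,"claw":0.74},
])

```text
clock: 9.2
ee_pos: [0.4702, 0.0524, 0.0723]
tool_rot: [-0.002, 0.505, 0.863, 0.001]
force: [-4.2, 10.3, 4.2]
gripper_width: 0.0225
```

Run:
```python
from h import *
print(done(-.002,.0,0,-.9)); im=look()
plan([(*knob(t),.072,tyaw(t)) for t in (1.1,1.07,1.04,1.01,.98)])
```

```text
[0.47193054304237103, 0.04928945446800059, 0.07200000000000001, 119.13]
pad (np.float64(336.67), np.float64(239.02), 58)
t 9.25 p [0.4702 0.0525 0.0723] yaw 119.28 zax [-0.002  0.003 -1.   ] F [-4.09 10.26  4.8 ] w 0.0222
theta meas(tool) 1.117 r 0.13 tang F 10.99 spring 10.82
{'dx': 0.0059, 'dy': 0.0001, 'dz': 0.0, 'az': np.float64(2.6)}
{'dx': 0.0098, 'dy': 0.0004, 'dz': 0.0, 'az': np.float64(4.4)}
{'dx': 0.0137, 'dy': 0.0007, 'dz': 0.0, 'az': np.float64(6.1)}
{'dx': 0.0176, 'dy': 0.0012, 'dz': 0.0, 'az': np.float64(7.8)}
{'dx': 0.0214, 'dy': 0.0018, 'dz': 0.0, 'az': np.float64(9.5)}
```

Request:
carry_out([
  {"dx":0.003,"dy":0,"dz":0,"ax":0,"ay":0,"az":1.3,"claw":0.74},
  {"dx":0.006,"dy":0,"dz":0,"ax":0,"ay":0,"az":2.6,"claw":0.74},
  {"dx":0.008,"dy":0.0003,"dz":0,"ax":0,"ay":0,"az":3.6,"claw":0.74},
  {"dx":0.01,"dy":0.0004,"dz":0,"ax":0,"ay":0,"az":4.4,"claw":0.74},
  {"dx":0.01,"dy":0.0004,"dz":0,"ax":0,"ay":0,"az":4.4,"claw":0.74},
])

```text
clock: 9.88
ee_pos: [0.4673, 0.0577, 0.0721]
tool_rot: [0.0, 0.539, 0.842, -0.0]
force: [0.8, -1.0, 0.1]
gripper_width: 0.0223
```

Run:
```python
from h import *
print(done(.01,.0004,0,4.4)); im=look()
cv2.imwrite("pics/w8.png",bot.snapshot("wrist"))
plan([(*knob(t),.072,tyaw(t)) for t in (1.04,1.02,1.01,.98)])
```

```text
[0.4674120218278069, 0.05821934618254751, 0.07200000000000001, 114.72999999999999]
pad (np.float64(336.66), np.float64(239.0), 56)
t 9.93 p [0.4674 0.0578 0.0722] yaw 114.72 zax [-0. -0. -1.] F [-0.33  0.44  0.5 ] w 0.022
theta meas(tool) 1.072 r 0.1301 tang F 0.54 spring 10.45
{'dx': 0.0037, 'dy': 0.0, 'dz': 0.0, 'az': np.float64(1.7)}
{'dx': 0.0063, 'dy': 0.0001, 'dz': 0.0, 'az': np.float64(2.8)}
{'dx': 0.0076, 'dy': 0.0002, 'dz': 0.0, 'az': np.float64(3.4)}
{'dx': 0.0115, 'dy': 0.0005, 'dz': 0.0, 'az': np.float64(5.1)}
```

View pics/w8.png

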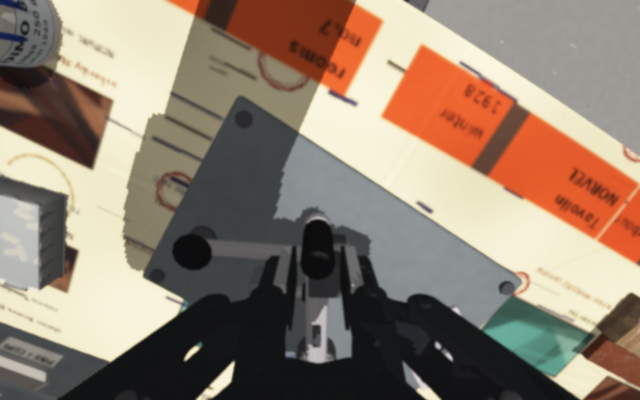

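The force is zero and the knob sits free between the pads, so the sear holds the arm. I'll open the fingers and lift off.

Request:
carry_out([
  {"dx":0,"dy":0,"dz":0,"ax":0,"ay":0,"az":0,"claw":0.5},
  {"dx":0,"dy":0,"dz":0,"ax":0,"ay":0,"az":0,"claw":0.5},
  {"dx":0,"dy":0,"dz":0,"ax":0,"ay":0,"az":0,"claw":0.5},
  {"dx":0,"dy":0,"dz":-0.03,"ax":0,"ay":0,"az":0,"claw":0.5},
  {"dx":0,"dy":0,"dz":-0.08,"ax":0,"ay":0,"az":0,"claw":0.5},
  {"dx":0,"dy":0,"dz":-0.12,"ax":0,"ay":0,"az":0,"claw":0.5},
  {"dx":0,"dy":0,"dz":-0.13,"ax":0,"ay":0,"az":0,"claw":0.5},
])

```text
clock: 10.85
ee_pos: [0.4689, 0.0584, 0.2045]
tool_rot: [0.002, 0.539, 0.842, 0.002]
force: [0.8, -0.8, -0.4]
gripper_width: 0.0426
```

Run:
```python
from h import *
print(done(0,0,-.13,0)); im=look()
t=bot.snapshot("top"); cv2.imwrite("pics/t9.png",cv2.resize(t[175:275,260:400],None,fx=5.6,fy=5.6,interpolation=cv2.INTER_CUBIC))
w=bot.snapshot("wrist"); cv2.imwrite("pics/w9.png",w); print(bot.state()["joint_pos"])
```

```text
[0.4674120218278069, 0.05821934618254751, 0.202, 114.72999999999999]
pad (np.float64(336.66), np.float64(239.0), 56)
t 10.9 p [0.4687 0.0583 0.2043] yaw 114.72 zax [ 0.004  0.    -1.   ] F [ 0.57 -0.22  0.62] w 0.0426
theta meas(tool) 1.072 r 0.1288 tang F -0.44 spring 10.46
[ 0.02618595  0.4071289  -0.28622577  2.0115358   0.16584952  0.74508588
  1.64196725]
```

View pics/w9.png

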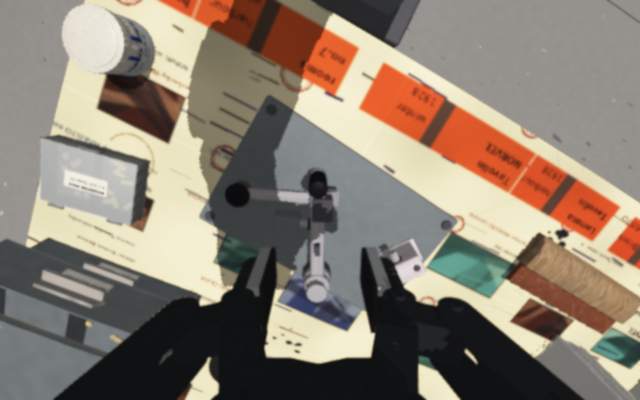

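View pics/t9.png

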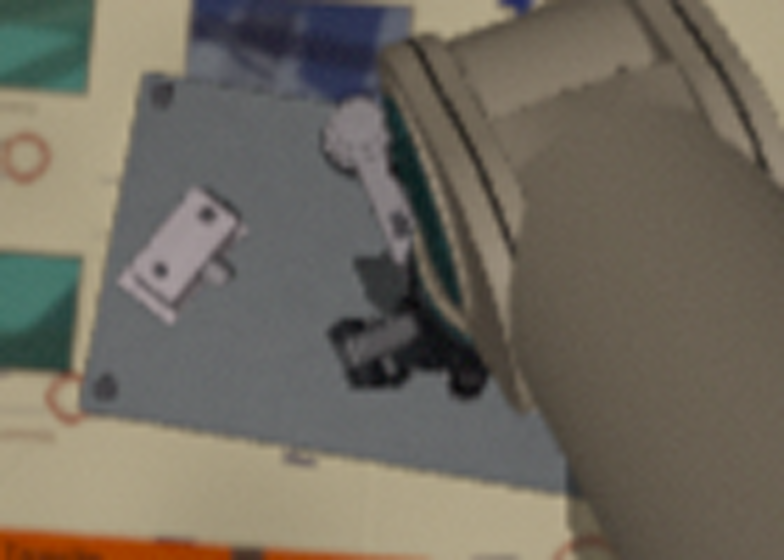

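The arm stays cocked and the pin is still proud. In the wrist view the trigger pad is at (237,195) and the knob at (318,180).

Run:
```python
from h import *
w=cv2.imread("pics/w9.png"); g=w.max(2)[175:215,218:258]; n,l,s,c=cv2.connectedComponentsWithStats((g<30).astype(np.uint8)); i=1+np.argmax(s[1:,4]); print(c[i]+[218,175],s[i])
cm=cam("wrist"); p=ray(cm,c[i]+[218,175],.036); print(p, ray(cm,(318,187),.092), knob(1.06))
# fuse
q=(p[:2]+np.array([.5268,-.0115])+np.array([.5256,-.0152]))/3; print(q)
plan([(*q,.11,50.7)])
```

```text
[236.90069284 194.51270208] [  7   8  24  24 433]
[ 0.5234836  -0.01275175  0.036     ] [0.46418983 0.05720792 0.092     ] [0.46692639 0.05920554]
[ 0.52529453 -0.01315058]
{'dx': -0.089, 'dy': 0.0227, 'dz': 0.092, 'az': 64.0}
```

Request:
carry_out([
  {"dx":-0.015,"dy":0.004,"dz":0,"ax":0,"ay":0,"az":10,"claw":1},
  {"dx":-0.03,"dy":0.008,"dz":0,"ax":0,"ay":0,"az":20,"claw":1},
  {"dx":-0.045,"dy":0.012,"dz":0,"ax":0,"ay":0,"az":30,"claw":1},
  {"dx":-0.06,"dy":0.016,"dz":0,"ax":0,"ay":0,"az":40,"claw":1},
  {"dx":-0.075,"dy":0.02,"dz":0,"ax":0,"ay":0,"az":50,"claw":1},
  {"dx":-0.089,"dy":0.0227,"dz":0.02,"ax":0,"ay":0,"az":60,"claw":1},
  {"dx":-0.089,"dy":0.0227,"dz":0.06,"ax":0,"ay":0,"az":64,"claw":1},
  {"dx":-0.089,"dy":0.0227,"dz":0.092,"ax":0,"ay":0,"az":64,"claw":1},
  {"dx":-0.089,"dy":0.0227,"dz":0.092,"ax":0,"ay":0,"az":64,"claw":1},
])

```text
clock: 12.12
ee_pos: [0.5219, -0.0132, 0.1067]
tool_rot: [-0.002, 0.904, 0.429, -0.004]
force: [-0.3, 0.1, 1.1]
gripper_width: 0.0001
```

Run:
```python
from h import *
print(done(-.089,.0227,.092,64)); im=look()
w=bot.snapshot("wrist"); cv2.imwrite("pics/w10.png",w)
im=bot.snapshot("scene");cv2.imwrite("pics/s10.png",cv2.resize(im[150:275,240:410],None,fx=4.5,fy=4.5,interpolation=cv2.INTER_CUBIC))
```

```text
[0.5252626892053811, -0.01312201828414376, 0.11000000000000001, 50.72999999999999]
pad (np.float64(336.79), np.float64(239.11), 56)
t 12.18 p [ 0.5236 -0.0132  0.1084] yaw 50.75 zax [-0.005 -0.    -1.   ] F [-0.55  0.75 -0.71] w 0.0
theta meas(tool) 1.751 r 0.1401 tang F 0.82 spring 12.0
```

View pics/w10.png

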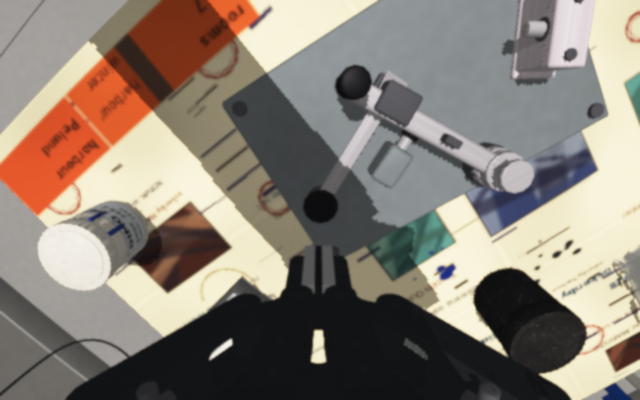

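View pics/s10.png

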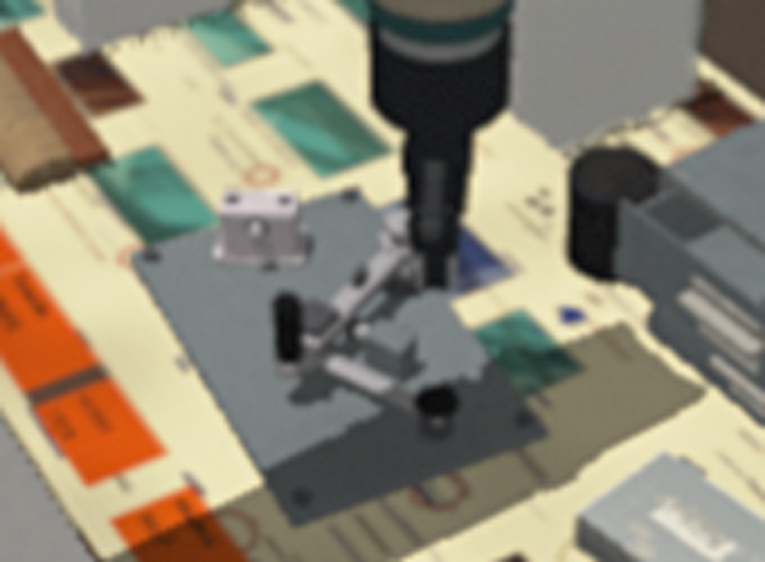

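Run:
```python
from h import *
st(); cm=cam("wrist"); p=ray(cm,(320,206),.036); print(p); st()
plan([(p[0],p[1],.052,50.73),(.5255,-.0135,.052,50.73)])
```

```text
t 12.28 p [ 0.5256 -0.0132  0.1105] yaw 50.74 zax [ 0. -0. -1.] F [0.14 0.13 0.19] w 0.0
[ 0.52831515 -0.01273707  0.036     ]
t 12.28 p [ 0.5256 -0.0132  0.1105] yaw 50.74 zax [ 0. -0. -1.] F [0.14 0.13 0.19] w 0.0
{'dx': 0.0022, 'dy': 0.0021, 'dz': 0.058, 'az': 0.0}
{'dx': -0.0001, 'dy': 0.0004, 'dz': 0.058, 'az': 0.0}
```

Request:
carry_out([
  {"dx":0.001,"dy":0.001,"dz":0.04,"ax":0,"ay":0,"az":0,"claw":1},
  {"dx":0.001,"dy":0.001,"dz":0.056,"ax":0,"ay":0,"az":0,"claw":1},
  {"dx":0.001,"dy":0.001,"dz":0.06,"ax":0,"ay":0,"az":0,"claw":1},
  {"dx":0.001,"dy":0.001,"dz":0.06,"ax":0,"ay":0,"az":0,"claw":1},
])

```text
clock: 12.78
ee_pos: [0.5272, -0.0131, 0.0509]
tool_rot: [0.0, 0.904, 0.428, 0.0]
force: [-0.6, 0.3, 0.4]
gripper_width: 0.0002
```

Run:
```python
from h import *
print(done(.001,.001,.06,0)); st()
im=bot.snapshot("scene");cv2.imwrite("pics/s11.png",cv2.resize(im[150:275,240:410],None,fx=4.5,fy=4.5,interpolation=cv2.INTER_CUBIC))
```

```text
[0.5266698365505028, -0.012980822147096617, 0.05000000000000002, 50.72999999999999]
t 12.78 p [ 0.5272 -0.0131  0.0509] yaw 50.73 zax [ 0.001  0.    -1.   ] F [-0.64  0.33  0.43] w 0.0002
```

View pics/s11.png

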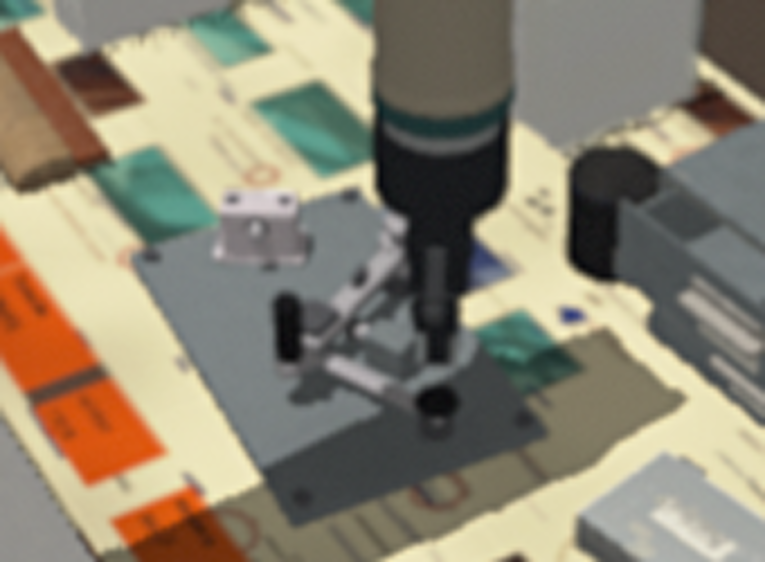

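Run:
```python
from h import *
K,D,E=cam("scene")
def pr(P):
    u=cv2.projectPoints(np.array([P],float),cv2.Rodrigues(E[:3,:3])[0],E[:3,3],K,D)[0].ravel(); return (u-[240,150])*4.5
st()
for P in ([.5272,-.0131,.04],[.5272,-.0131,.036],[.5272,-.0131,.059],[.5272,-.0131,.1]): print(P,pr(P))
cm=cam("wrist"); w=bot.snapshot("wrist"); cv2.imwrite("pics/w11.png",w)
```

```text
t 12.82 p [ 0.5275 -0.0131  0.0511] yaw 50.73 zax [ 0.002  0.    -1.   ] F [0.07 0.95 0.32] w -0.0001
[0.5272, -0.0131, 0.04] [435.62051268 391.43999419]
[0.5272, -0.0131, 0.036] [435.54869278 396.3517722 ]
[0.5272, -0.0131, 0.059] [435.96410482 367.82146403]
[0.5272, -0.0131, 0.1] [436.71933758 315.18989153]
```

View pics/w11.png

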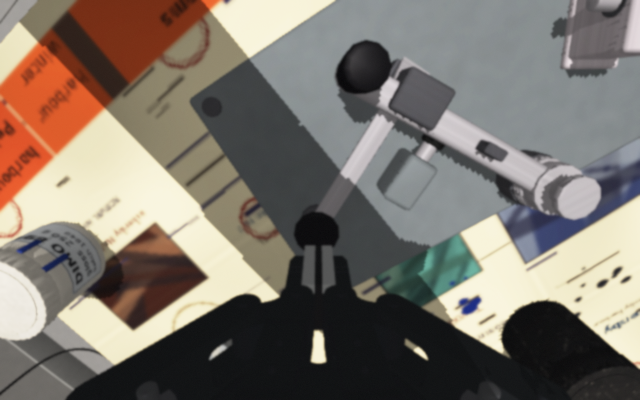

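Run:
```python
from h import *
im=bot.snapshot("scene")[210:255,315:360]
im=cv2.convertScaleAbs(im,alpha=3,beta=10)
cv2.imwrite("pics/s12.png",cv2.resize(im,None,fx=13,fy=13,interpolation=cv2.INTER_CUBIC))
im=cv2.imread("pics/w11.png")[190:300,260:380]; im=cv2.convertScaleAbs(im,alpha=3,beta=10)
cv2.imwrite("pics/w12.png",cv2.resize(im,None,fx=5,fy=5,interpolation=cv2.INTER_CUBIC))
```

```text
(no output)
```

View pics/s12.png

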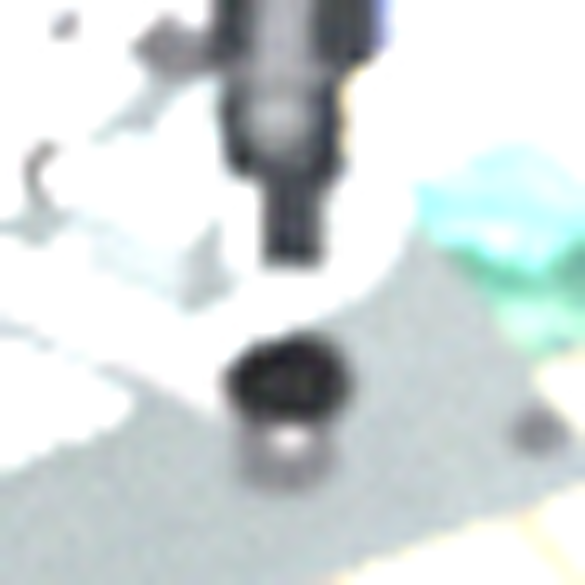

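View pics/w12.png

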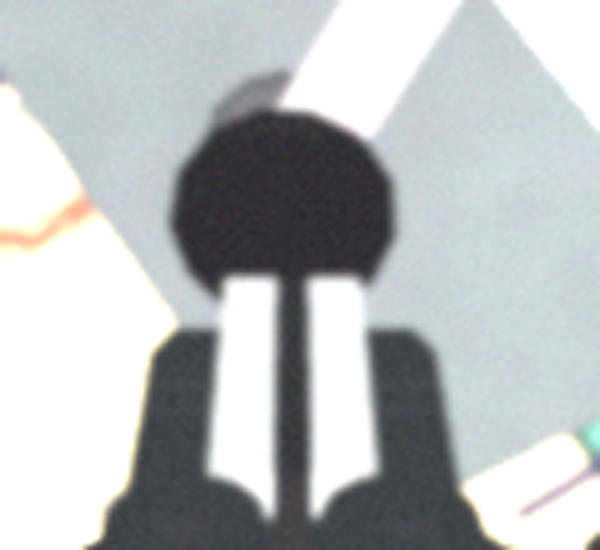

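Run:
```python
from h import *
s=cam("scene");w=cam("wrist"); st()
print("tip",tri(s,(336.8,230.1),w,(317.9,244.6)))
print("pad",tri(s,(336.8,238.8),w,(316.5,231.5)), ray(s,(336.8,238.8),.036), ray(w,(316.5,231.5),.036))
```

```text
t 12.93 p [ 0.5275 -0.013   0.0512] yaw 50.73 zax [ 0.002  0.    -1.   ] F [ 0.46  0.65 -1.15] w 0.0001
tip [ 0.52611711 -0.00962116  0.0604572 ]
pad [ 0.52683202 -0.01265692  0.03269445] [ 0.52561261 -0.01538106  0.036     ] [ 0.52494075 -0.01146804  0.036     ]
```

Triangulating the shut fingertips puts them near z 0.060, higher than the given geometry implies. I'll go down in small steps and watch the force.

Request:
carry_out([
  {"dx":-0.001,"dy":-0.001,"dz":0.004,"ax":0,"ay":0,"az":0,"claw":1},
  {"dx":-0.001,"dy":-0.001,"dz":0.008,"ax":0,"ay":0,"az":0,"claw":1},
  {"dx":-0.001,"dy":-0.001,"dz":0.008,"ax":0,"ay":0,"az":0,"claw":1},
])

```text
clock: 13.3
ee_pos: [0.525, -0.0132, 0.0418]
tool_rot: [-0.0, 0.904, 0.428, -0.0]
force: [0.3, -0.6, -0.4]
gripper_width: 0.0001
```

Run:
```python
from h import *
print(done(-.001,-.001,.008,0)); look()
```

```text
[0.5252626892053811, -0.01312201828414376, 0.042000000000000016, 50.72999999999999]
pad (np.float64(336.78), np.float64(239.09), 54)
t 13.35 p [ 0.5251 -0.0132  0.042 ] yaw 50.74 zax [-0.001  0.    -1.   ] F [-1.   -0.5   0.68] w 0.0002
theta meas(tool) 1.761 r 0.1394 tang F 0.69 spring 12.0
```

Request:
carry_out([
  {"dx":0,"dy":0,"dz":0.004,"ax":0,"ay":0,"az":0,"claw":1},
  {"dx":0,"dy":0,"dz":0.008,"ax":0,"ay":0,"az":0,"claw":1},
  {"dx":0,"dy":0,"dz":0.008,"ax":0,"ay":0,"az":0,"claw":1},
])

```text
clock: 13.72
ee_pos: [0.525, -0.0132, 0.0338]
tool_rot: [-0.0, 0.904, 0.428, -0.0]
force: [0.2, 0.7, 0.1]
gripper_width: -0.0
```

Run:
```python
from h import *
print(done(0,0,.008,0)); im=look()[205:260,310:365]
cv2.imwrite("pics/s13.png",cv2.resize(cv2.convertScaleAbs(im,alpha=3,beta=10),None,fx=10,fy=10,interpolation=cv2.INTER_CUBIC))
w=bot.snapshot("wrist");cv2.imwrite("pics/w13.png",w)
```

```text
[0.5252626892053811, -0.01312201828414376, 0.034000000000000016, 50.72999999999999]
pad (np.float64(336.43), np.float64(235.65), 89)
t 13.78 p [ 0.5251 -0.0132  0.0339] yaw 50.73 zax [-0.001  0.    -1.   ] F [-0.77 -0.24 -0.04] w 0.0002
theta meas(tool) 1.76 r 0.1394 tang F 0.59 spring 12.0
```

View pics/s13.png

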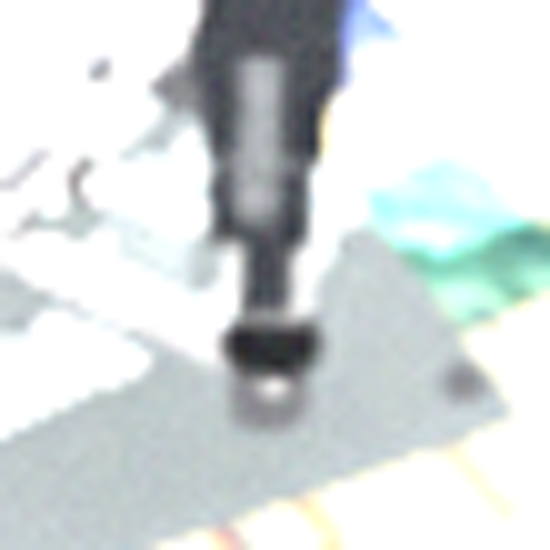

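View pics/w13.png

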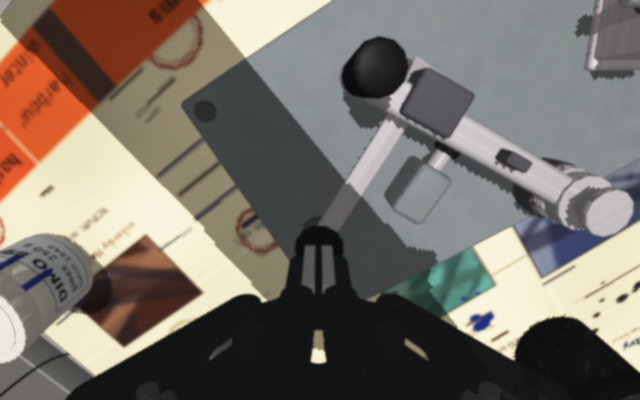

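Request:
carry_out([
  {"dx":-0.001,"dy":0,"dz":0.003,"ax":0,"ay":0,"az":0,"claw":1},
  {"dx":-0.001,"dy":0,"dz":0.006,"ax":0,"ay":0,"az":0,"claw":1},
  {"dx":-0.001,"dy":0,"dz":0.006,"ax":0,"ay":0,"az":0,"claw":1},
])

```text
clock: 14.2
ee_pos: [0.5244, -0.014, 0.0279]
tool_rot: [-0.0, 0.904, 0.428, -0.0]
force: [0.8, 0.1, 0.8]
gripper_width: 0.0001
```

Run:
```python
from h import *
print(done(-.001,0,.006,0)); st()
```

```text
[0.5246297136013438, -0.013896190025228166, 0.028000000000000018, 50.72999999999999]
t 14.2 p [ 0.5244 -0.014   0.0279] yaw 50.73 zax [-0.001  0.    -1.   ] F [0.84 0.12 0.8 ] w 0.0001
```

Request:
carry_out([
  {"dx":0,"dy":0,"dz":0.003,"ax":0,"ay":0,"az":0,"claw":1},
  {"dx":0,"dy":0,"dz":0.005,"ax":0,"ay":0,"az":0,"claw":1},
  {"dx":0,"dy":0,"dz":0.005,"ax":0,"ay":0,"az":0,"claw":1},
])

```text
clock: 14.58
ee_pos: [0.5245, -0.0139, 0.023]
tool_rot: [-0.0, 0.904, 0.428, -0.0]
force: [-1.1, -0.1, 0.6]
gripper_width: 0.0002
```

Run:
```python
from h import *
print(done(0,0,.005,0)); im=look()[205:260,310:365]
cv2.imwrite("pics/s14.png",cv2.resize(cv2.convertScaleAbs(im,alpha=3,beta=10),None,fx=10,fy=10,interpolation=cv2.INTER_CUBIC))
```

```text
[0.5246297136013438, -0.013896190025228166, 0.023000000000000017, 50.72999999999999]
pad (np.float64(335.92), np.float64(232.08), 63)
t 14.62 p [ 0.5246 -0.0139  0.0231] yaw 50.73 zax [-0.  0. -1.] F [-0.01 -0.15  0.19] w 0.0003
theta meas(tool) 1.759 r 0.1403 tang F -0.06 spring 12.0
```

View pics/s14.png

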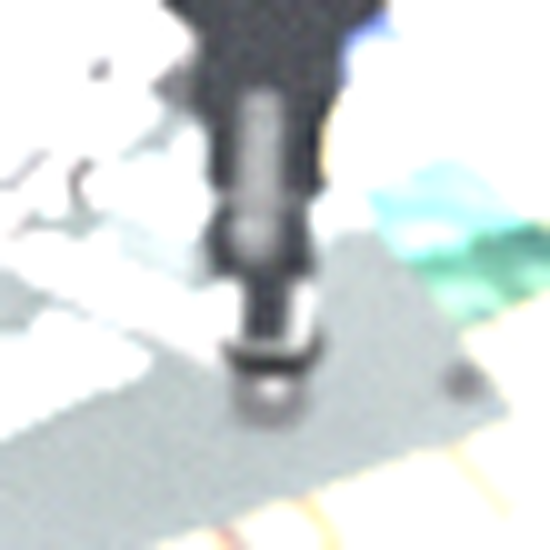

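Request:
carry_out([
  {"dx":0,"dy":0,"dz":0.002,"ax":0,"ay":0,"az":0,"claw":1},
  {"dx":0,"dy":0,"dz":0.004,"ax":0,"ay":0,"az":0,"claw":1},
  {"dx":0,"dy":0,"dz":0.004,"ax":0,"ay":0,"az":0,"claw":1},
])

```text
clock: 15.0
ee_pos: [0.5249, -0.014, 0.0194]
tool_rot: [0.0, 0.904, 0.428, 0.0]
force: [-0.5, -0.4, 2.4]
gripper_width: 0.0001
```

Run:
```python
from h import *
print(done(0,0,.004,0)); im=look()[205:260,310:365]
cv2.imwrite("pics/s15.png",cv2.resize(cv2.convertScaleAbs(im,alpha=3,beta=10),None,fx=10,fy=10,interpolation=cv2.INTER_CUBIC))
cv2.imwrite("pics/w15.png",bot.snapshot("wrist"))
```

```text
[0.5246297136013438, -0.013896190025228166, 0.019000000000000017, 50.72999999999999]
pad (np.float64(336.16), np.float64(234.86), 86)
t 15.05 p [ 0.5249 -0.014   0.0194] yaw 50.73 zax [ 0. -0. -1.] F [-0.1   0.5   3.49] w -0.0001
theta meas(tool) 1.761 r 0.1403 tang F 0.31 spring 12.0
```

View pics/s15.png

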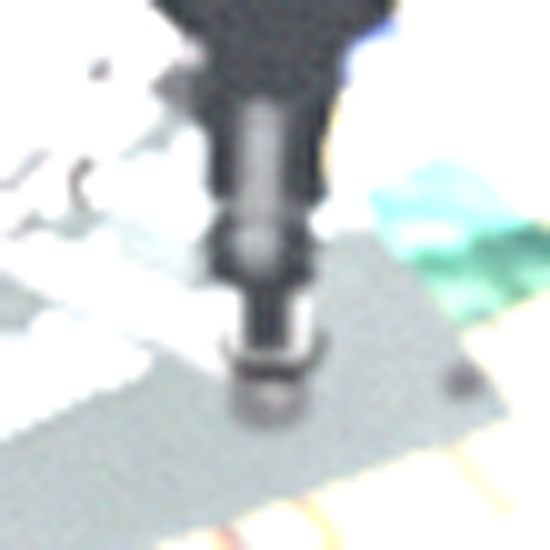

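View pics/w15.png

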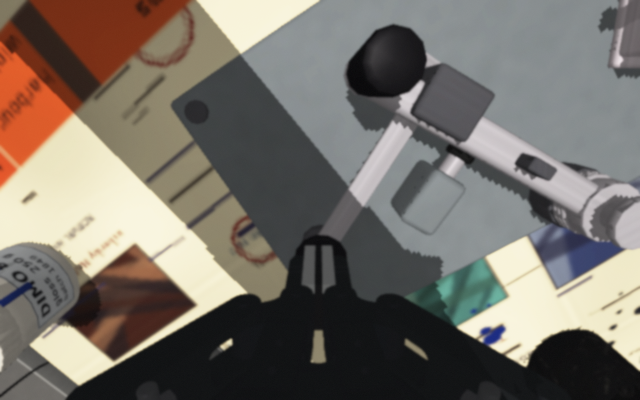

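Contact is at TCP z of about 0.021, with 3.5 N up. The arm is still cocked. Now I'll press through.

Request:
carry_out([
  {"dx":0,"dy":0,"dz":0.003,"ax":0,"ay":0,"az":0,"claw":1},
  {"dx":0,"dy":0,"dz":0.006,"ax":0,"ay":0,"az":0,"claw":1},
  {"dx":0,"dy":0,"dz":0.0085,"ax":0,"ay":0,"az":0,"claw":1},
  {"dx":0,"dy":0,"dz":0.01,"ax":0,"ay":0,"az":0,"claw":1},
  {"dx":0,"dy":0,"dz":0.01,"ax":0,"ay":0,"az":0,"claw":1},
])

```text
clock: 15.72
ee_pos: [0.5248, -0.014, 0.0097]
tool_rot: [0.0, 0.904, 0.428, 0.0]
force: [-1.8, 0.9, 9.7]
gripper_width: -0.0001
```

Run:
```python
from h import *
print(done(0,0,.01,0)); st()
cv2.imwrite("pics/w16.png",bot.snapshot("wrist"))
```

```text
[0.5246297136013438, -0.013896190025228166, 0.009000000000000017, 50.72999999999999]
t 15.72 p [ 0.5248 -0.014   0.0097] yaw 50.73 zax [ 0.  0. -1.] F [-1.78  0.86  9.73] w -0.0001
```

View pics/w16.png

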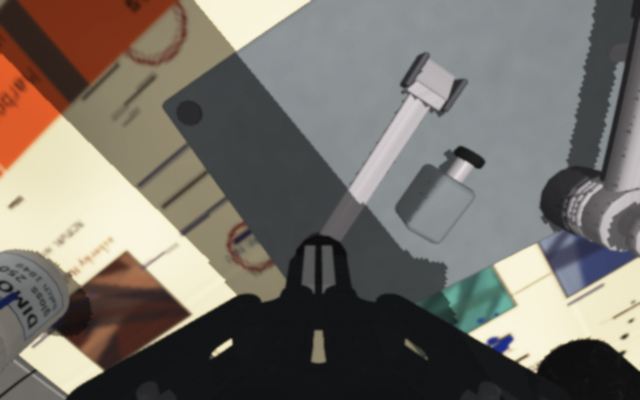

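The arm has snapped home. I'll lift off and check the pin.

Request:
carry_out([
  {"dx":0,"dy":0,"dz":-0.02,"ax":0,"ay":0,"az":0,"claw":1},
  {"dx":0,"dy":0,"dz":-0.06,"ax":0,"ay":0,"az":0,"claw":1},
  {"dx":0,"dy":0,"dz":-0.11,"ax":0,"ay":0,"az":0,"claw":1},
  {"dx":0,"dy":0,"dz":-0.16,"ax":0,"ay":0,"az":0,"claw":1},
  {"dx":-0.04,"dy":-0.04,"dz":-0.2,"ax":0,"ay":0,"az":0,"claw":1},
  {"dx":-0.06,"dy":-0.06,"dz":-0.2,"ax":0,"ay":0,"az":0,"claw":1},
  {"dx":-0.06,"dy":-0.06,"dz":-0.2,"ax":0,"ay":0,"az":0,"claw":1},
])

```text
clock: 16.65
ee_pos: [0.4377, -0.0228, 0.2096]
tool_rot: [-0.0, 0.904, 0.428, -0.001]
force: [0.1, -0.1, -0.2]
gripper_width: 0.0
```

Run:
```python
from h import *
print(done(-.06,-.06,-.2,0)); im=look()
cv2.imwrite("pics/s17.png",cv2.resize(im[180:260,260:370],None,fx=7,fy=7,interpolation=cv2.INTER_CUBIC))
t=bot.snapshot("top"); cv2.imwrite("pics/t17.png",t);cv2.imwrite("pics/t17z.png",cv2.resize(t[175:275,260:400],None,fx=5.6,fy=5.6,interpolation=cv2.INTER_CUBIC))
zt=lambda x,y:(x/5.6+260-.4,y/5.6+175-.4)
```

```text
[0.44020087289404364, -0.022367958248056777, 0.20900000000000002, 50.72999999999999]
pad (np.float64(336.72), np.float64(239.28), 53)
t 16.7 p [ 0.4397 -0.0225  0.2094] yaw 50.71 zax [ 0.  0. -1.] F [ 0.98 -0.25  0.45] w 0.0001
theta meas(tool) 1.385 r 0.1987 tang F -0.85 spring 12.0
```

View pics/s17.png

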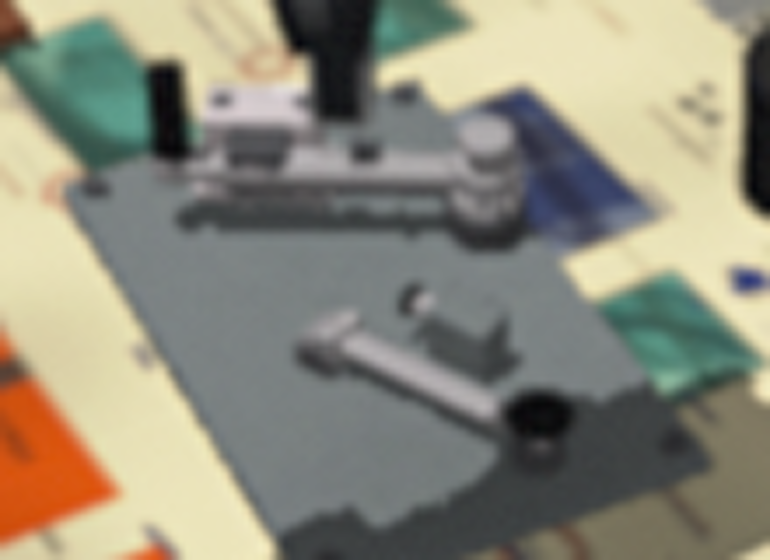

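View pics/t17z.png

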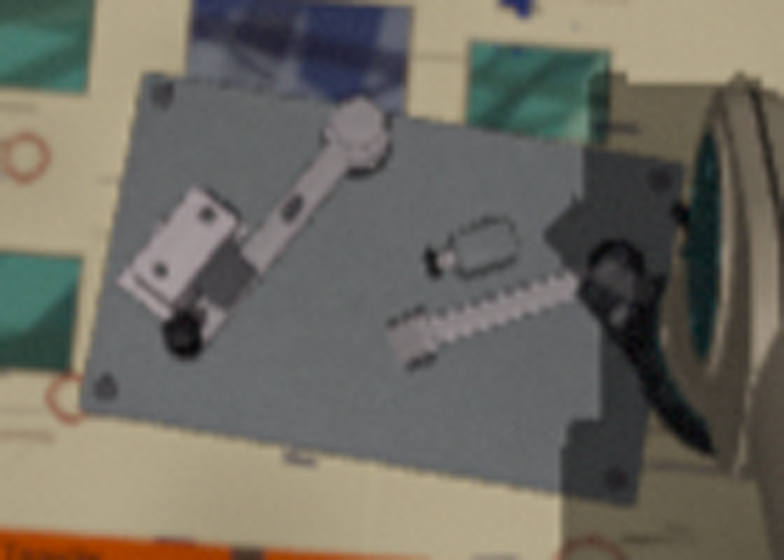

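The hammer now sits against the bar with no gap. I'll check the arm angle numerically and compare the bystanders with the first picture.

Run:
```python
from h import *
t=cam("top"); k=ray(t,(184/5.6+259.6,333/5.6+174.6),.092)[:2]; pv=ray(t,(357/5.6+259.6,128/5.6+174.6),.062)[:2]
d=k-pv; print("theta",np.arctan2(d[1],d[0])-YAW0); k=ray(t,(212/5.6+259.6,356/5.6+174.6),.092)[:2]; d=k-pv; print("start",np.arctan2(d[1],d[0])-YAW0)
a=cv2.imread("pics/top0.png");b=cv2.imread("pics/t17.png"); 
for n,(x0,x1,y0,y1) in dict(black=(325,362,130,170),white=(412,455,240,275),case=(400,455,180,222),wiper=(155,245,218,262)).items():
    A=a[y0:y1,x0:x1].mean(2).astype(np.float32);B=b[y0:y1,x0:x1].mean(2).astype(np.float32); print(n,cv2.phaseCorrelate(A,B),abs(A-B).mean())
st(); bot.sign_off()
```

```text
theta 0.003482006105640867
start 0.1302956020196211
black ((0.08258567034138409, -0.06984706978243338), 0.9533952623605728) 5.256982
white ((-0.982941410704818, 1.0564389709142858), 0.17216906253202463) 49.650723
case ((0.06638585157752175, 0.6719040571059551), 0.747322211795383) 24.873737
wiper ((0.0095603418425938, 0.4957932947555719), 0.9941793407039878) 5.142424
t 16.75 p [ 0.4408 -0.0224  0.2093] yaw 50.73 zax [ 0.001  0.    -1.   ] F [ 0.2  -0.15 -0.24] w -0.0003
the job is handed in; nothing more can be done
```

The striker fired and the register pin reads flush with the bar; the job was handed in at 16.75 s on the robot clock.

- **Cocking:** I swung the arm back with the knob held loosely between the fingers. The sear caught at about 1.1 rad: the trigger pad dipped 2.5 pixels, then came fully back up. I went 2 mm further. The last force reading at the knob was about 11 N, roughly the arm spring alone, so I saw no sign of the buffer being pressed.
- **Letting go:** When I eased back, the force fell to zero and the arm stayed held. I then opened the fingers and lifted clear.
- **Firing:** I pressed the trigger pad with the shut fingers, up to about 10 N, and the arm snapped home. I lifted clear, and the robot was touching nothing at hand-in.
- **Pin:** In the top view the arm angle is now 0.003 rad, against 0.130 at the start. The hammer sits against the bar with no gap, which is how I judge the pin flush; the hammer hides the pin itself.
- **Bystanders:**
  - The black jar and squeegee match the first picture to within 0.5 pixel.
  - The same check failed for the white jar and was unclear for the case. I think the robot arm and its shadow were in those crops at the end. I did not recheck them, but neither was near the tool's path.
- **Disagreements:**
  - The shut fingertips stood higher than the given geometry implied. Two camera views put them about 20 mm higher, and contact with the pad came about 26 mm lower than expected. I felt for the pad in small steps instead.
  - My first move call was refused because its rows lacked the `ax` and `ay` keys; nothing moved.

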